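# Pack up the sugar painter's stall

## Task

Pack up the sugar painter's stall for the night. Pull open the drawer of the small wooden chest, put all the stick bundles and square tins lying on the marble slab into it, and slide the drawer fully shut. Then, without slamming it, fold the standing picture cover right down so that it lies flat on the slab's frame; leave the red bowls, the white picture frame and the copper ladle where they are.

Things in the scene. Friction and masses are not known exactly. Their poses are not given: they have to be found in the camera images.
- bundle0: bundle of bamboo lollipop sticks with a paper band, stiff, a block 100 x 30 x 28 mm (x along the sticks, y, z); origin at the centre of its underside; lies on the slab with x within about 20 degrees of the case's x; about 70 g; absent in some runs
- bundle1: bundle of bamboo lollipop sticks with a paper band, stiff, a block 100 x 30 x 28 mm (x along the sticks, y, z); origin at the centre of its underside; lies on the slab with x within about 20 degrees of the case's x; about 70 g; absent in some runs
- bundle2: bundle of bamboo lollipop sticks with a paper band, stiff, a block 100 x 30 x 28 mm (x along the sticks, y, z); origin at the centre of its underside; lies on the slab with x within about 20 degrees of the case's x; about 70 g; absent in some runs
- tin0: closed square metal sweet tin, 46 x 46 x 34 mm high (lid rim 48 mm wide); origin at the centre of its underside, z up; stands on the slab; about 100 g; absent in some runs
- tin1: closed square metal sweet tin, 46 x 46 x 34 mm high (lid rim 48 mm wide); origin at the centre of its underside, z up; stands on the slab; about 100 g; absent in some runs
- case: fixed wooden slab case, 300 mm (its x) x 260 mm (its y) on the table: a marble slab, top at 28 mm, inside a dark wooden frame 15 mm wide whose top is at 36 mm. Origin at the centre of its underside; +y points to the edge that carries the cover's hinge. On the robot's left
- slab_middle (a point): centre of the marble slab's top face, 28 mm above the table; axes as the case
- cover_hinge (a point): on the case, the middle of the cover's hinge line: 130 mm along the case's +y from its origin, 36 mm high; the line runs along the case's x. The cover: wooden panel 300 mm (along the hinge) x 260 mm (hinge to free edge) x 14 mm, about 0.5 kg. At angle a its inner, picture face runs from the hinge along -cos a of the case's y and sin a up; the wood lies outside that face (above it when flat)
- cover (a joint): angle of the picture cover in rad: 0 = folded flat down on the frame, 1.57 = upright, up to 2.2 leaning away from the slab; starts 1.8 to 2.0. Stiff friction hinge, about 0.75 N m (some 4 N near the free edge): it stays where it is left and turns when its outer face is pushed
- cover_tab (a point): tip of the small wooden tab (60 mm along the hinge, 22 mm out, 14 mm thick) at the middle of the cover's free edge, 282 mm from the hinge line, mid-thickness
- chest_drawer (a joint): how far the drawer of the wooden chest (240 mm deep, 340 mm wide, 100 mm high, on the robot's right, its front towards the robot) is pulled out, m: 0 = fully shut, 0.166 = fully out. It slides along the -x of the chest (see drawer_floor) with light friction (about 1 N) and stays where it is left; starts 0 to 0.04
- drawer_handle (a point): middle of the drawer's brass bar handle: bar 11 mm thick, 120 mm long along the chest's y, 45 mm (to its axis) in front of the drawer's front, 62 mm above the table; moves with the drawer. It can be pinched from above across the chest's x
- drawer_floor (a point): front edge of the drawer's inner floor, at the middle of its width, 22 mm above the table, moves with the drawer; axes as the chest: x into the chest, z up. Inside x = 0 to 0.195, y = +-0.149 m; walls reach 56 mm, the 15 mm thick front 66 mm; nothing may stand higher than that. Fully out, x = 0 to 0.155 is open from above
- bowls: bystander: stack of red lacquer bowls, 96 mm across, 144 mm high, beyond the case; origin at the centre of its underside
- frame: bystander: white standing picture frame, 110 mm wide, 130 mm high, beyond the case; origin at the centre of its underside
- ladle: bystander: copper ladle 180 mm long lying on top of the chest; origin at its underside, near the middle

How it is judged:
By the outcome, as a careful person would: the job done as asked, in the order asked, and still so for the second after the job is handed in, with the robot touching nothing.
Of bundle0, bundle1, bundle2, tin0, tin1 only 3 to 5 are there at a start; the rules pass over those that are not, and their reading is None.
At some moment in a run one of bundle0, bundle1, bundle2, tin0, tin1 may be knocked a few centimetres aside while the robot is not near it.
Once in a run the grip may slacken for a moment while it holds something.
It also fails if it takes over 208 s, if anything falls off the work surface, if the arm or the gripper's body presses on something with over 40 N, if the wrist force passes 120 N, or if a joint passes its speed limit or range.

## Robot

A 6-joint arm with a two-finger parallel gripper is mounted at the origin on the work surface. World frame = base frame: x ahead of the robot, y to its left, z up, the work surface at z = 0. Lengths are in mm, angles in rad, forces in N, time in s.
With the tool pointing down it reaches from about 275 to 1000 mm from the base axis. Payload 8.4 kg.
Tool frame: the origin (TCP) lies between the finger pads; the fingertips stand 17 mm ahead of it and the grasp point (between the pads) lies 2 mm behind it; z points along the fingers, y is the line along which they close (so a half turn about z gives the same grasp; the last joint's range is limited). The gripper opens to 85 mm and grips with 20 to 120 N. Pads are 22 mm wide; open, the fingers measure 114 mm over their backs; the gripper's body (76 mm by 85 mm) begins 54 mm behind the grasp point. The pads swing forward as they close: fully open they stand 13 mm farther back than shut.
Start: joints at [-1.259, 0.353, 1.633, -0, 1.155, -0.002], TCP at [192.921, -594.482, 219.581] pointing down, gripper open.
Joint ranges: [-2.63, 2.63], [-0.92, 2.1], [0.06, 2.66], [-1.3, 4.44], [0, 2.69], [-3.02, 3.02]. Speed limits (rad/s): [2.22, 2.22, 2.79, 3.14, 3.14, 3.14].

## Interface

Orientations are given as [roll, pitch, yaw] about the fixed x, y, z axes, in that order (R = Rz(yaw) Ry(pitch) Rx(roll)).
In Python, from rig import sense, grab_frame, sign_off gives the robot as it stands. The module is installed in compiled form; this text tells all that it offers.
- The arm moves only by the tool send_rows, never from a script. Its argument "moves" is a list that holds one entry, the list of rows, each a list of 7 numbers: the shift along the world's x, y, z in m, then the turn, a rotation vector about the world's x, y, z in rad, then the opening, from -1 (shut) to 1 (fully open). In form: [[[dx, dy, dz, rx, ry, rz, jaw], ...]]. A call has 1 to 10 rows; each row shifts and turns the commanded pose from where the row before left it; what a row does not reach is not made up. A row lasts 1/10 s, in which the tool goes at most 50 mm and 8.59 degrees, less where a joint would pass 70% of its speed; a pose out of reach is approached as far as the arm can. A call with a gripper value outside its range is refused whole. The fingers move at their own pace and stop on an object; "grip_force" is the grip in N (left out, the last holds). Time passes only in rows, so rows that do not move let the fingers close. It gives the time, the measured TCP pose, the force, the opening and the grip force at its end, in the units of the state.
- sense(): the state, without advancing time (a new reading comes with each control period).
- grab_frame(name): name is "scene" or "top"; returns a dict with "img" (384x512x3 uint8, red, green, blue), "mtx" (3x3 intrinsics, pixels), "rvec" (rotation vector, rad) and "tvec" (3), from world to camera coordinates, as OpenCV has them. Camera axes: x right, y down, z forward; pixel columns grow to the right and rows downward; lengths in mm; the calibration is good to about 2 mm. A picture is of the moment at which its call begins. There is no depth.
- sign_off(): hands the job in; it is judged then, once.
The state is a dict: "clock": time; "qpos": joint angles; "qvel": joint speeds; "joint_efforts": joint torques, N m; "eef_pos": TCP position; "tcp_rot": TCP orientation; "contact_force": force on the tool from outside, world axes, zero at the start; "wrist_torque": the same for the moment, N m; "opening": opening from 0.0 (shut) to 1.0 (fully open); "grasp_force": force on a finger pad.
Only numpy, scipy, OpenCV 4.12 (cv2) and the standard library are available. Lean on these libraries where they do the work, as an engineer would, in place of code of your own. Each camera call takes 0.05 s, during which the arm holds its last target. There are 200 camera calls.

## Working session

There is one attempt and no reset: what is moved stays moved. The work goes in short steps, Python scripts to look and compute and a tool call to move; the robot and the scene stay as the last step left them, time stands still between calls to the robot, and variables do not carry over. Pictures are saved under pics/ and viewed, at most 14 in all, crops included, and the job is handed in when it is done.

Besides the shell and the picture viewer there is one more tool, called after ">>>" in YAML: its name, and indented under it one key for each argument. send_rows: Moves the arm, as the interface text tells. Its arguments: {"type":"object","properties":{"moves":{"type":"array"},"grip_force":{"type":"number"}},"required":["moves"]}

```bash
mkdir -p pics; cat > h.py <<'E'
import numpy as np, cv2, pickle
from rig import sense, grab_frame, sign_off
def snap(name, tag):
    f=grab_frame(name); pickle.dump(f,open(f'pics/{tag}.pkl','wb'))
    cv2.imwrite(f'pics/{tag}.png',f['img'][:,:,::-1]); return f
def load(tag): return pickle.load(open(f'pics/{tag}.pkl','rb'))
def ray(f,uv):
    R=cv2.Rodrigues(np.array(f['rvec'],float))[0]; t=np.array(f['tvec'],float).ravel()
    d=R.T@np.linalg.inv(f['mtx'])@np.array([uv[0],uv[1],1.]); return -R.T@t, d/np.linalg.norm(d)
def at_z(f,uv,z):
    o,d=ray(f,uv); return o+d*(z-o[2])/d[2]
def tri(f1,uv1,f2,uv2):
    o1,d1=ray(f1,uv1);o2,d2=ray(f2,uv2)
    s=np.linalg.lstsq(np.c_[d1,-d2],o2-o1,rcond=None)[0]
    a,b=o1+s[0]*d1,o2+s[1]*d2; return (a+b)/2, np.linalg.norm(a-b)
def proj(f,p):
    return cv2.projectPoints(np.array(p,float).reshape(-1,1,3),np.array(f['rvec'],float),np.array(f['tvec'],float),np.array(f['mtx'],float),None)[0].reshape(-1,2)
E
python3 - <<'E'
from h import *
np.set_printoptions(precision=3,suppress=True)
s=sense(); print(s)
fs=[snap('scene','s0'),snap('top','t0')]
for f in fs: print(f['mtx'],ray(f,(256,192)))
# side by side within 800x600
a=np.hstack([f['img'] for f in fs])
E
```

```text
{'clock': 0.0, 'qpos': array([-1.259,  0.354,  1.634,  0.   ,  1.155, -0.002]), 'qvel': array([-0.001,  0.001,  0.001,  0.   , -0.   ,  0.001]), 'joint_efforts': array([  0.003, -60.524, -34.206,  -0.   ,   0.009,   0.   ]), 'eef_pos': array([ 192.779, -593.991,  218.851]), 'tcp_rot': array([-3.14 , -0.   ,  0.314]), 'contact_force': array([ 0.626, -0.835,  0.312]), 'wrist_torque': array([-0.   , -0.026,  0.021]), 'grasp_force': 0.0, 'opening': 0.9999723635944926}
[[353.563   0.    260.306]
 [  0.    353.563 192.501]
 [  0.      0.      1.   ]] (array([1086.057, -345.129,  777.973]), array([-0.536,  0.413, -0.736]))
[[376.147   0.    254.867]
 [  0.    376.147 183.261]
 [  0.      0.      1.   ]] (array([564.471,  34.873, 820.714]), array([ 0.057,  0.027, -0.998]))
```

```bash
python3 - <<'E'
import cv2
for t in ['s0','t0']:
    cv2.imwrite(f'pics/{t}b.png',cv2.resize(cv2.imread(f'pics/{t}.png'),(800,600),interpolation=cv2.INTER_CUBIC))
E
```

```text
(no output)
```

View pics/s0b.png

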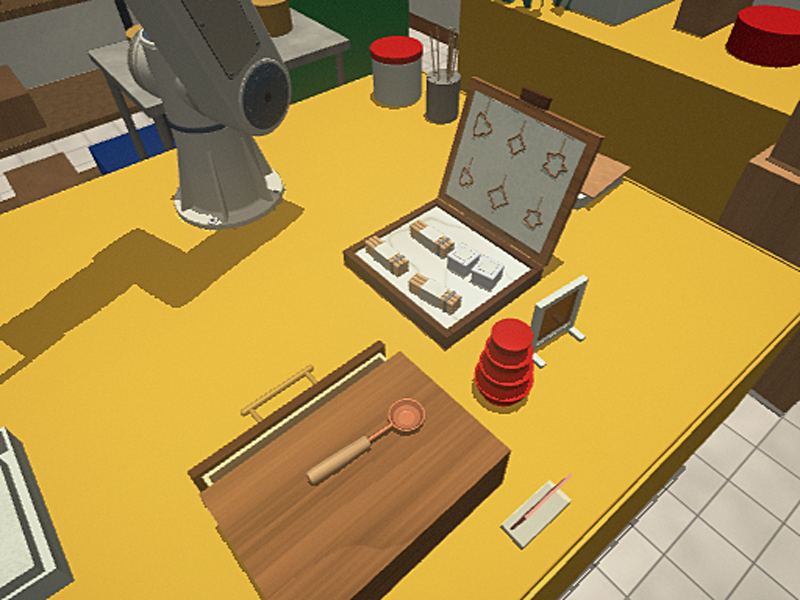

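View pics/t0b.png

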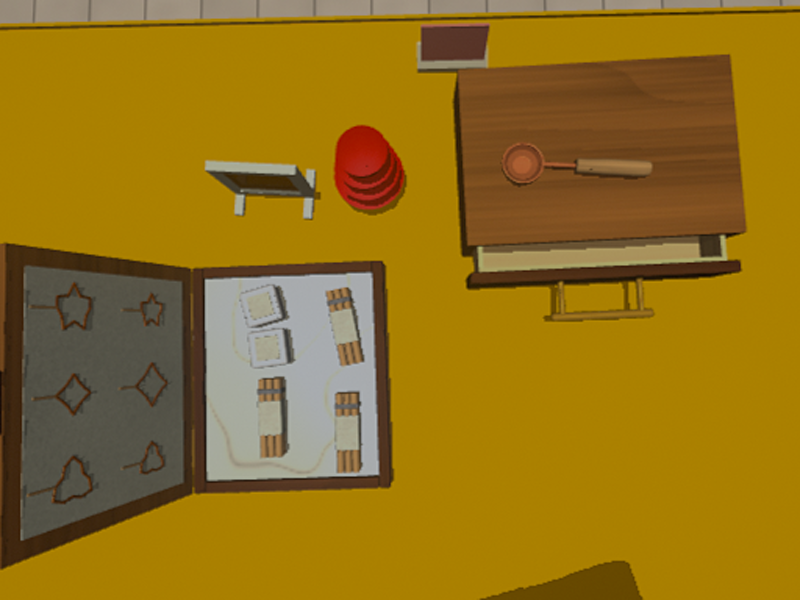

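The scene view shows the slab at about (450,265) with 3 bundles and 2 tins, the cover standing, and the chest drawer slightly open with its handle from (244,412) to (310,370). In the top view the handle runs (548,317) to (652,313), the tins are at (265,304) and (268,349), and the bundles are at (344,327), (271,417) and (347,431). Enlarged crops come next.

```bash
python3 - <<'E'
import cv2,numpy as np
t=cv2.imread('pics/t0.png');s=cv2.imread('pics/s0.png')
def crop(im,x,y,w,h,k,step=20):
    c=cv2.resize(im[y:y+h,x:x+w],None,fx=k,fy=k,interpolation=cv2.INTER_CUBIC)
    for u in range((x//step+1)*step,x+w,step): cv2.line(c,((u-x)*k,0),((u-x)*k,6),(0,0,255),1); cv2.putText(c,str(u),((u-x)*k,16),0,.35,(0,0,255))
    for v in range((y//step+1)*step,y+h,step): cv2.line(c,(0,(v-y)*k),(6,(v-y)*k),(0,0,255),1); cv2.putText(c,str(v),(8,(v-y)*k+4),0,.35,(0,0,255))
    return c
a=crop(t,122,162,130,150,4); b=crop(s,218,128,134,95,5)
cv2.imwrite('pics/c1.png',a); cv2.imwrite('pics/c2.png',b)
E
```

```text
(no output)
```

View pics/c1.png

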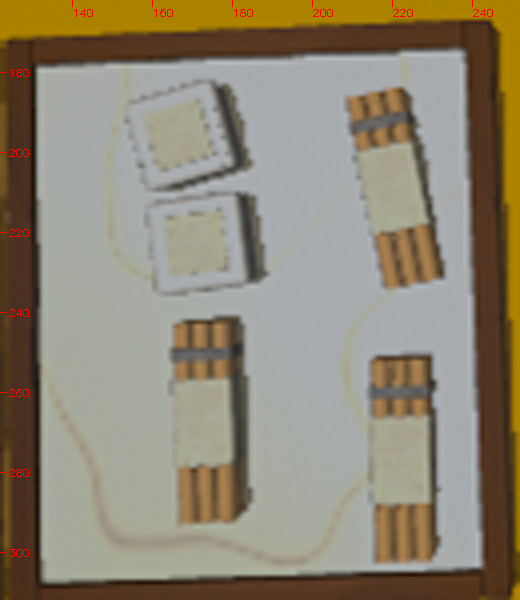

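View pics/c2.png

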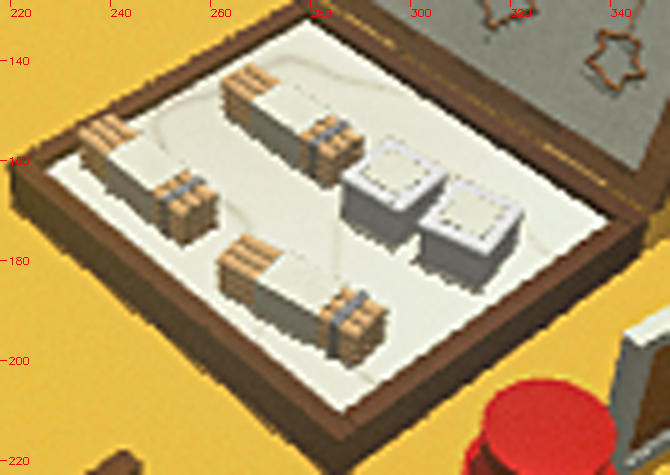

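The top crop shows the tin-top centres at about (167.8,195.8) and (171.8,223), and the bundle centres at (220.5,209), (173.8,267.3) and (222.8,276.8). In the scene crop the same objects are at (312.8,170), (296.8,163.6), (277.9,185.4), (276.2,150) and (247.4,161.2).

```bash
python3 - <<'E'
from h import *
np.set_printoptions(precision=1,suppress=True)
t=load('t0');s=load('s0')
T=lambda p:(p[0]/4+122,p[1]/4+162); S=lambda p:(p[0]/5+218,p[1]/5+128)
P={'tin1':((183,135),(474,210)),'tin2':((199,244),(394,178)),'A':((394,188),(299.5,287)),'B':((207,421),(291,110)),'C':((403,459),(147,166)),
'slabNE':((466,50),(343,412)),'slabSW':((42,583),(310,20)),'slabSE':((483,570),(45,172)),'slabNW':((37,66),(610,222))}
for k,(a,b) in P.items(): print(k,*tri(t,T(a),s,S(b)))
C={'tin1':(62,[(128,105),(212,80),(240,165),(152,190)]),'tin2':(62,[(147,202),(245,195),(250,285),(155,293)]),
'A':(56,[(347,97),(405,88),(440,278),(385,288)]),'B':(56,[(173,322),(236,318),(240,520),(180,523)]),'C':(56,[(370,358),(430,355),(435,560),(376,562)]),
'slab':(28,[(37,66),(466,50),(483,570),(42,583)])}
for k,(z,c) in C.items():
    q=np.array([at_z(t,T(p),z) for p in c])[:,:2]; print(k,q.mean(0),[round(float(np.linalg.norm(q[i]-q[(i+1)%4])),1) for i in range(4)],
     'dir up-down',np.degrees(np.arctan2(*(q[0]+q[1]-q[2]-q[3])[::-1])), 'left-right',np.degrees(np.arctan2(*(q[0]+q[3]-q[1]-q[2])[::-1])))
k=1.5625
for n,a,b in [('hL',(548,319),(310,370)),('hR',(652,315),(244,412)),('drawerfrontL',(469,283),(384,344)),('drawerfrontR',(739,266),(190,472)),('chestNL',(461,70),(508,455)),('chestFL',(468,246),(402,354)),('bowl',(361,147),(512,335)),('coverHinge+x',(193,268),None)]:
    if b: print(n,*tri(t,np.array(a)/k,s,np.array(b)/k))
# cover free edge corners
for n,a,b in [('cov_far+x',(7,246),(602,138)),('cov-x',(5,565),(473,78))]:
    print(n,*tri(t,np.array(a)/k,s,np.array(b)/k))
E
```

```text
tin1 [602.8 236.6  61.8] 3.115782125044814
tin2 [546.5 228.9  52.3] 0.16679961249786085
A [574.3 129.2  47.4] 0.41084488051313034
B [457.  224.7  49.6] 0.8818175104780237
C [437.7 124.9  47.8] 0.9410254149133005
slabNE [648.   94.4  30.6] 2.6122515107028086
slabSW [369.8 318.4  21.3] 2.191807430658118
slabSE [377.9  87.1  23.5] 3.7757014648578373
slabNW [640.5 323.1  26.4] 1.9578744195464302
tin1 [601.9 235.2] [44.7, 45.8, 46.5, 45.2] dir up-down 17.7552410167323 left-right 105.7762607535163
tin2 [546.8 226.3] [50.1, 45.3, 48.3, 46.0] dir up-down 4.847081929508849 left-right 94.10254664001373
A [574.7 128.2] [30.1, 98.2, 28.3, 99.1] dir up-down 10.977597596451144 left-right 99.13993091475751
B [458.1 222.6] [32.2, 100.4, 30.3, 100.1] dir up-down 2.263578900256078 left-right 93.10373729412665
C [439.1 123.7] [30.4, 101.1, 29.5, 100.7] dir up-down 1.6332829203986885 left-right 92.31840641928704
slab [509.3 204.3] [229.9, 269.9, 229.9, 270.3] dir up-down 1.7434338418328206 left-right 91.6784068745492
hL [ 580.9 -139.8   46.8] 6.441352173092615
hR [ 587.5 -264.7   59.8] 3.4472242343767525
drawerfrontL [629.5 -31.2  72.8] 3.6131687232056766
drawerfrontR [ 644.8 -364.8   87.6] 2.521519225714077
chestNL [899.1 -25.9  92.3] 2.6002863746117595
chestFL [674.4 -29.4  90. ] 3.0487929092265422
bowl [784.1  96.8 140.9] 4.5064704781709475
cov_far+x [651.3 427.3 274.5] 2.5256968208984714
cov-x [356.8 413.  276.8] 2.164631345695203
```

```bash
python3 - <<'E'
from h import *
np.set_printoptions(precision=1,suppress=True)
t=load('t0');s=load('s0');k=1.5625
for n,a,z in [('hL',(548,318),62),('hR',(652,314),62),('dfL',(469,284),66),('dfR',(739,270),66),('chFL',(468,246),100),('chFR',(744,232),100),('chBL',(459,70),100),('chBR',(729,56),100)]:
    print(n,at_z(t,np.array(a)/k,z))
c=t['img'][135:215,290:480]; c=cv2.resize(c,None,fx=4,fy=4,interpolation=cv2.INTER_CUBIC)
d=s['img'][210:325,115:255]; d=cv2.resize(d,None,fx=2,fy=2,interpolation=cv2.INTER_CUBIC)
o=np.zeros((320+230,760,3),np.uint8);o[:320]=c;o[320:,:280]=d
cv2.imwrite('pics/c3.png',o[:,:,::-1])
E
```

```text
hL [ 583.6 -133.7   62. ]
hR [ 587.8 -265.4   62. ]
dfL [627.8 -33.3  66. ]
dfR [ 642.7 -375.1   66. ]
chFL [672.  -29.7 100. ]
chFR [ 685.7 -365.   100. ]
chBL [896.5 -21.8 100. ]
chBR [ 907.9 -358.2  100. ]
```

View pics/c3.png

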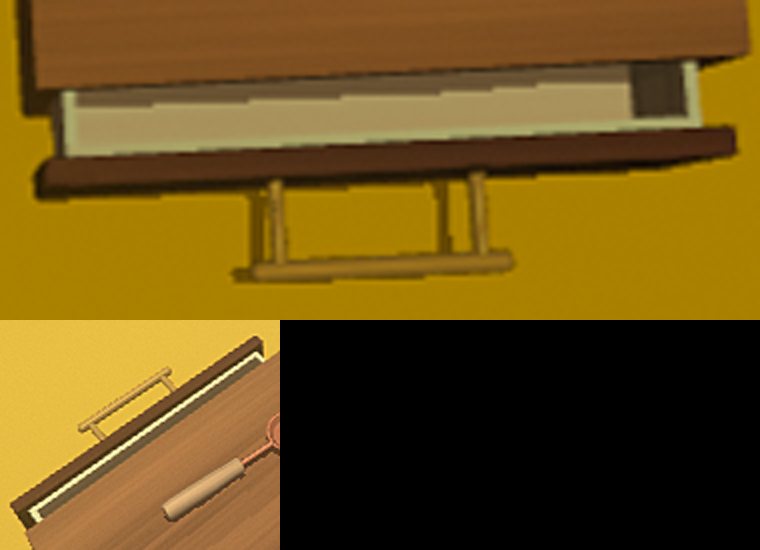

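The crop shows the handle bar from (353.8,203) to (418,200.5) in the top view, and from (200,235.5) to (156,264) in the scene view. A dark patch at the drawer's right end gets checked after opening.

```bash
python3 - <<'E'
from h import *
np.set_printoptions(precision=1,suppress=True)
t=load('t0');s=load('s0')
a,b=(353.75,203),(418,200.5)
print(at_z(t,a,62),at_z(t,b,62),tri(t,a,s,(200,235.5)),tri(t,b,s,(156,264)))
# drawer front top-outer edge, at 66
for u in [(36,195),(733,155)]: print(at_z(t,(u[0]/4+290,u[1]/4+135),66))
for u in [(36,170),(733,128)]: print(at_z(t,(u[0]/4+290,u[1]/4+135),66))
E
```

```text
[ 584.6 -139.8   62. ] [ 588.7 -266.9   62. ] (array([ 585. , -140.4,   57.5]), np.float64(1.0003306267358467)) (array([ 589.6, -265.5,   61.9]), np.float64(3.164500450985207))
[623.8 -30.9  66. ]
[ 640.8 -375.5   66. ]
[636.4 -31.1  66. ]
[ 654.3 -376.2   66. ]
```

>>> send_rows:
  moves:
    - [[0.036, 0.036, -0.005, 0, 0, 0.13, 0], [0.036, 0.036, -0.005, 0, 0, 0.13, -0.05], [0.036, 0.036, -0.005, 0, 0, 0.13, -0.05], [0.036, 0.036, -0.005, 0, 0, 0.13, -0.05], [0.036, 0.036, -0.005, 0, 0, 0.13, -0.05], [0.036, 0.036, -0.005, 0, 0, 0.13, -0.05], [0.036, 0.036, -0.005, 0, 0, 0.13, -0.05], [0.036, 0.036, -0.005, 0, 0, 0.13, -0.05], [0.036, 0.036, -0.005, 0, 0, 0.13, -0.05], [0.036, 0.036, -0.005, 0, 0, 0.13, -0.05]]
  grip_force: 50

```text
clock: 1.1
eef_pos: [545.8, -240.9, 170.3]
tcp_rot: [-3.141, -0.0, 1.619]
contact_force: [0.9, -1.3, -0.3]
opening: 0.475
grasp_force: 0.0
```

>>> send_rows:
  moves:
    - [[0.017, 0.015, -0.005, 0, 0, 0, -0.05], [0.017, 0.016, -0.005, 0, 0, 0, -0.05], [0, 0, 0, 0, 0, 0, -0.05]]

```text
clock: 1.4
eef_pos: [580.0, -209.4, 159.6]
tcp_rot: [-3.141, -0.001, 1.616]
contact_force: [0.2, -0.5, -0.3]
opening: 0.471
grasp_force: 0.0
```

>>> send_rows:
  moves:
    - [[0, 0, -0.03, 0, 0, 0, -0.05], [0, 0, -0.03, 0, 0, 0, -0.05], [0, 0, -0.02, 0, 0, 0, -0.05], [0, 0, -0.017, 0, 0, 0, -0.05], [0, 0, 0, 0, 0, 0, -0.05], [0, 0, 0, 0, 0, 0, -0.6], [0, 0, 0, 0, 0, 0, -1], [0, 0, 0, 0, 0, 0, -1], [0, 0, 0, 0, 0, 0, -1], [0, 0, 0, 0, 0, 0, -1]]

```text
clock: 2.4
eef_pos: [579.0, -211.7, 64.3]
tcp_rot: [3.141, 0.0, 1.614]
contact_force: [-0.1, -0.1, 0.2]
opening: -0.001
grasp_force: 0.0
```

```bash
python3 - <<'E'
from h import *
f=snap('top','t1');g=snap('scene','s1')
c=cv2.resize(f['img'][100:260,290:480],None,fx=3,fy=3,interpolation=cv2.INTER_CUBIC)
d=cv2.resize(g['img'][190:330,105:270],None,fx=1,fy=1)
d=cv2.resize(d,(230,195)); o=np.zeros((480,800,3),np.uint8);o[:,:570]=c;o[:195,570:]=d
cv2.imwrite('pics/c4.png',o[:,:,::-1]); print(sense()['eef_pos'],sense()['qpos'])
E
```

```text
[ 578.89947214 -211.62923107   64.01060552] [-3.52906834e-01  5.19306881e-01  1.76812845e+00 -1.37854623e-05
  8.53742444e-01 -3.95999242e-01]
```

View pics/c4.png

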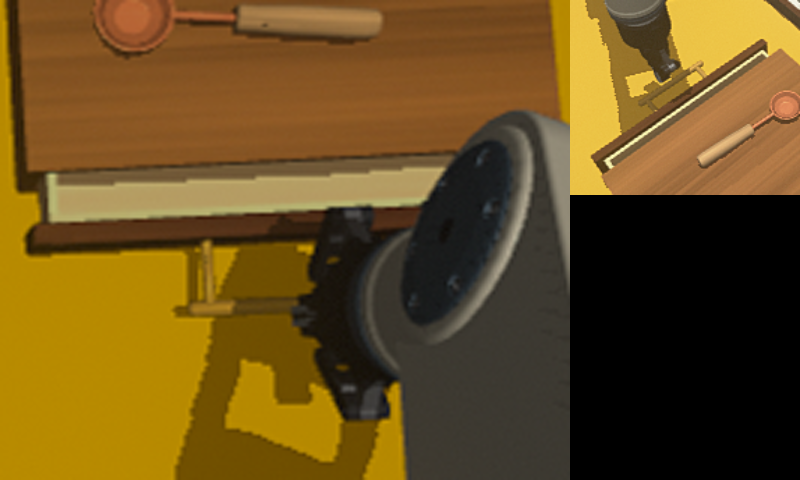

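The top crop shows the gripper over the bar, with the bar at crop row 308, but the jaws read fully shut. A scene close-up should explain it.

```bash
python3 - <<'E'
from h import *
g=load('s1')
c=cv2.resize(g['img'][215:275,145:225],None,fx=8,fy=8,interpolation=cv2.INTER_CUBIC)
cv2.imwrite('pics/c5.png',c[:,:,::-1])
p=sense()['eef_pos']; print(proj(g,[p,p+[0,0,-17],[587,-203,62],p+[0,0,56]])-[145,215])
E
```

```text
[[28.04835232 32.93157168]
 [29.41086463 36.83298321]
 [33.05280035 33.62820793]
 [23.26153562 19.2250226 ]]
```

View pics/c5.png

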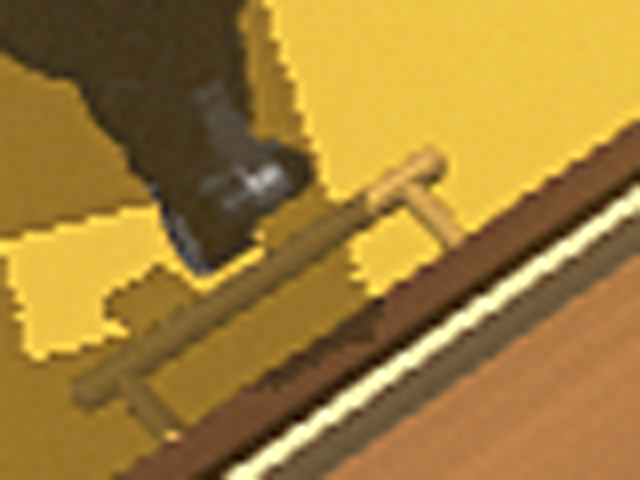

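```bash
python3 - <<'E'
from h import *
f=load('t1')
for z in (64,110,140,160): print(z,(proj(f,[578.9,-211.6,z])-[290,100])*3)
# bar now
print((proj(f,[[584.6,-139.8,62],[588.7,-266.9,62]])-[290,100])*3)
E
```

```text
64 [[301.37346749 316.77749853]]
110 [[325.66516934 315.20910228]]
140 [[343.29284598 314.0709695 ]]
160 [[355.94250301 313.25424308]]
[[191.26735878 308.97509023]
 [384.07533468 301.51000204]]
```

>>> send_rows:
  moves:
    - [[0, 0, 0.04, 0, 0, 0, -1], [0.004, 0.004, 0.0, 0, 0, 0, -0.05], [0.004, 0.004, 0, 0, 0, 0, -0.05], [0, 0, 0, 0, 0, 0, -0.05], [0, 0, 0, 0, 0, 0, -0.05]]

```text
clock: 3.0
eef_pos: [586.2, -203.2, 102.7]
tcp_rot: [-3.14, -0.001, 1.614]
contact_force: [-0.2, -1.2, -0.2]
opening: 0.473
grasp_force: 0.0
```

>>> send_rows:
  moves:
    - [[0, 0, -0.02, 0, 0, 0, -0.05], [0, 0, -0.02, 0, 0, 0, -0.05], [0, 0, -0.008, 0, 0, 0, -0.05], [0, 0, 0, 0, 0, 0, -0.05], [0, 0, 0, 0, 0, 0, -1], [0, 0, 0, 0, 0, 0, -1], [0, 0, 0, 0, 0, 0, -1], [0, 0, 0, 0, 0, 0, -1]]

```text
clock: 3.8
eef_pos: [587.1, -203.8, 56.4]
tcp_rot: [3.141, 0.0, 1.614]
contact_force: [0.1, 0.3, -0.1]
opening: -0.002
grasp_force: 0.0
```

```bash
python3 - <<'E'
from h import *
g=snap('scene','s2');f=snap('top','t2')
c=cv2.resize(g['img'][205:285,125:235],None,fx=7,fy=7,interpolation=cv2.INTER_CUBIC)
cv2.imwrite('pics/c6.png',c[:,:,::-1])
s=sense();p=s['eef_pos']; print(s)
print((proj(g,[p,p+[0,0,-17],[587,-203,62]])-[125,205])*7)
E
```

```text
{'clock': 3.9, 'qpos': array([-3.36421309e-01,  5.36224260e-01,  1.76044131e+00, -2.87355407e-05,
        8.44337044e-01, -3.79418008e-01]), 'qvel': array([-0.00018965,  0.00276448,  0.00147822, -0.00111227, -0.00181427,
        0.00026137]), 'joint_efforts': array([-5.24422503e-03, -6.53176117e+01, -2.64830375e+01, -1.42175045e-04,
       -2.62592694e-03, -1.43182988e-04]), 'eef_pos': array([ 586.97767533, -203.69415199,   56.10089847]), 'tcp_rot': array([3.14105254e+00, 2.38501800e-04, 1.61381204e+00]), 'contact_force': array([-0.51713544, -0.52254109,  1.15703667]), 'wrist_torque': array([-0.0582632 , -0.03490776,  0.0064988 ]), 'grasp_force': 0.0, 'opening': -0.0005739674261381474}
[[372.75028201 315.98296245]
 [381.70798464 342.91481385]
 [371.36960245 305.39745548]]
```

View pics/c6.png

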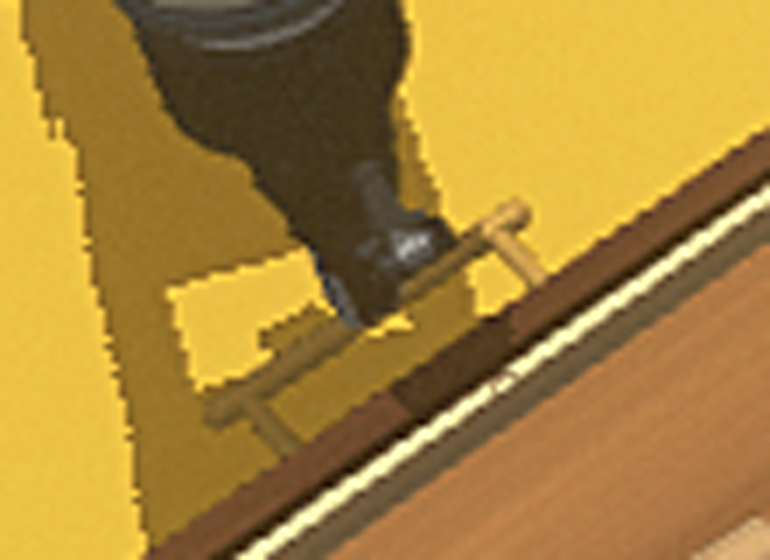

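The fingers now sit at the bar, tip near crop (375,325), though the jaws still read shut. I'll test with a gentle pull.

>>> send_rows:
  moves:
    - [[-0.006, 0, 0, 0, 0, 0, -1], [-0.006, 0, 0, 0, 0, 0, -1], [-0.006, -0.001, 0, 0, 0, 0, -1], [-0.006, 0, 0, 0, 0, 0, -1], [-0.006, 0, 0, 0, 0, 0, -1], [0, 0, 0, 0, 0, 0, -1]]

```text
clock: 4.5
eef_pos: [555.7, -204.6, 55.6]
tcp_rot: [-3.141, -0.0, 1.613]
contact_force: [-0.6, 0.6, 0.3]
opening: -0.004
grasp_force: 0.0
```

```bash
python3 - <<'E'
from h import *
f=snap('top','t3');g=snap('scene','s3');print(sense()['eef_pos'],sense()['contact_force'])
c=cv2.resize(g['img'][205:285,125:235],None,fx=4,fy=4,interpolation=cv2.INTER_CUBIC)
d=cv2.resize(f['img'][140:230,290:480],None,fx=2,fy=2,interpolation=cv2.INTER_CUBIC)
o=np.zeros((510,440,3),np.uint8);o[:320]=c;o[330:,:380]=d;cv2.imwrite('pics/c7.png',o[:,:,::-1])
E
```

```text
[ 556.78828938 -204.71345758   55.84711912] [ 0.29517161 -0.49068749 -0.10596248]
```

View pics/c7.png

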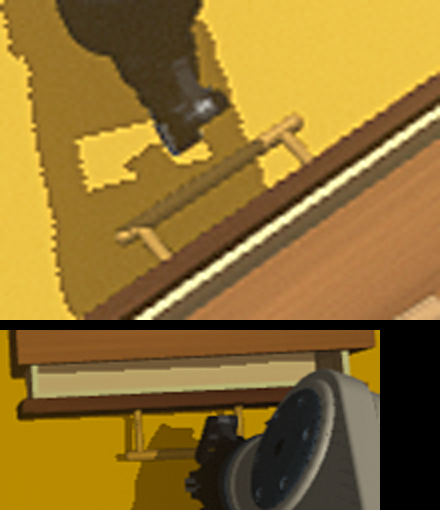

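>>> send_rows:
  moves:
    - [[0.004, 0, 0, 0, 0, 0, -1], [0.004, 0, 0, 0, 0, 0, -1], [0.004, 0, 0, 0, 0, 0, -1], [0.004, 0, 0, 0, 0, 0, -1]]

```text
clock: 5.0
eef_pos: [573.4, -204.6, 55.7]
tcp_rot: [3.141, 0.0, 1.614]
contact_force: [-0.0, 0.4, 0.4]
opening: 0.001
grasp_force: 0.0
```

>>> send_rows:
  moves:
    - [[0.004, 0, 0, 0, 0, 0, -1], [0.004, 0, 0, 0, 0, 0, -1], [0.004, 0, 0, 0, 0, 0, -1]]

```text
clock: 5.3
eef_pos: [584.9, -204.5, 55.7]
tcp_rot: [-3.141, -0.0, 1.614]
contact_force: [-1.0, 2.3, 2.7]
opening: -0.004
grasp_force: 0.9
```

>>> send_rows:
  moves:
    - [[0.004, 0, 0, 0, 0, 0, -1], [0.004, 0, 0, 0, 0, 0, -1], [0.004, 0, 0, 0, 0, 0, -1]]

```text
clock: 5.6
eef_pos: [597.1, -204.5, 55.8]
tcp_rot: [-3.142, -0.0, 1.614]
contact_force: [-1.8, 1.3, 2.6]
opening: 0.002
grasp_force: 1.0
```

```bash
python3 - <<'E'
from h import *
f=snap('top','t4');g=snap('scene','s4');print(sense()['eef_pos'],sense()['contact_force'])
t0=load('t0')['img'].astype(int);s0=load('s0')['img'].astype(int)
# drawer front band at column range 300..350 : row of brightness edge
for tag in ['t0','t1','t2','t3','t4']:
    im=load(tag)['img'].astype(int).sum(2); print(tag,im[160:210:1,320].tolist())
E
```

```text
[ 597.67363482 -204.80459121   55.82915662] [-0.34408116  0.34207953  0.26145885]
t0 [238, 288, 422, 414, 405, 405, 401, 406, 406, 408, 414, 428, 415, 295, 134, 155, 152, 151, 158, 159, 127, 71, 79, 108, 221, 309, 300, 300, 300, 300, 298, 298, 300, 299, 299, 299, 300, 300, 300, 298, 300, 300, 298, 299, 298, 300, 299, 299, 299, 298]
t1 [255, 312, 457, 443, 437, 435, 432, 437, 441, 436, 447, 462, 446, 319, 143, 164, 169, 166, 171, 168, 139, 84, 81, 115, 237, 330, 323, 321, 321, 321, 323, 321, 321, 322, 321, 320, 320, 321, 322, 322, 321, 322, 321, 320, 321, 321, 321, 321, 321, 321]
t2 [263, 316, 462, 450, 442, 441, 440, 440, 441, 445, 451, 468, 453, 325, 151, 167, 169, 169, 174, 172, 145, 79, 87, 117, 239, 335, 327, 325, 325, 325, 326, 324, 326, 326, 325, 325, 326, 323, 324, 327, 326, 327, 326, 324, 326, 326, 327, 327, 325, 325]
t3 [260, 313, 456, 447, 442, 438, 436, 439, 440, 443, 448, 464, 448, 318, 146, 168, 171, 169, 171, 173, 145, 82, 77, 123, 237, 333, 323, 323, 324, 321, 323, 325, 321, 323, 323, 324, 321, 323, 323, 323, 323, 323, 323, 322, 323, 321, 325, 324, 324, 323]
t4 [258, 317, 469, 475, 436, 156, 165, 167, 165, 173, 174, 157, 101, 81, 80, 115, 235, 339, 328, 328, 327, 326, 325, 327, 328, 326, 327, 325, 325, 328, 328, 326, 328, 326, 326, 326, 328, 329, 326, 328, 328, 327, 327, 327, 328, 328, 328, 329, 327, 329]
```

>>> send_rows:
  moves:
    - [[0, 0, 0.03, 0, 0, 0, -1], [0.005, 0, 0, 0, 0, 0, -0.05], [0, 0, 0, 0, 0, 0, -0.05], [0, 0, 0, 0, 0, 0, -0.05], [0, 0, -0.02, 0, 0, 0, -0.05], [0, 0, -0.015, 0, 0, 0, -0.05], [0, 0, 0, 0, 0, 0, -0.05]]

```text
clock: 6.4
eef_pos: [599.4, -203.9, 47.7]
tcp_rot: [-3.137, -0.002, 1.614]
contact_force: [0.3, 0.1, 0.2]
opening: 0.474
grasp_force: 0.0
```

>>> send_rows:
  moves:
    - [[0, 0, -0.004, 0, 0, 0, -0.05], [0, 0, -0.004, 0, 0, 0, -0.05], [0, 0, -0.004, 0, 0, 0, -0.05], [0, 0, 0, 0, 0, 0, -0.05]]

```text
clock: 6.8
eef_pos: [601.6, -204.6, 38.4]
tcp_rot: [-3.141, -0.0, 1.614]
contact_force: [0.6, -0.2, -0.3]
opening: 0.474
grasp_force: 0.0
```

>>> send_rows:
  moves:
    - [[0, 0, 0, 0, 0, 0, -1], [0, 0, 0, 0, 0, 0, -1], [0, 0, 0, 0, 0, 0, -1], [0, 0, 0, 0, 0, 0, -1]]

```text
clock: 7.2
eef_pos: [602.2, -204.7, 39.2]
tcp_rot: [3.141, 0.0, 1.614]
contact_force: [0.5, 0.4, 3.7]
opening: 0.109
grasp_force: 48.8
```

>>> send_rows:
  moves:
    - [[-0.008, 0, 0, 0, 0, 0, -1], [-0.015, -0.001, 0, 0, 0, 0, -1], [-0.016, -0.001, 0, 0, 0, 0, -1], [-0.016, -0.001, 0, 0, 0, 0, -1], [-0.016, 0, 0, 0, 0, 0, -1], [-0.016, -0.001, 0, 0, 0, 0, -1], [-0.016, -0.001, 0, 0, 0, 0, -1], [-0.015, 0, 0, 0, 0, 0, -1], [-0.012, -0.001, 0, 0, 0, 0, -1], [0, 0, 0, 0, 0, 0, -1]]

```text
clock: 8.2
eef_pos: [469.5, -209.9, 39.2]
tcp_rot: [-3.14, -0.001, 1.613]
contact_force: [-1.4, 4.9, 8.2]
opening: 0.104
grasp_force: 50.4
```

>>> send_rows:
  moves:
    - [[-0.004, 0, 0, 0, 0, 0, -1], [-0.004, 0, 0, 0, 0, 0, -1], [-0.003, 0, 0, 0, 0, 0, -1], [0, 0, 0, 0, 0, 0, -1]]

```text
clock: 8.6
eef_pos: [460.0, -210.2, 39.1]
tcp_rot: [-3.141, -0.0, 1.614]
contact_force: [-1.4, 2.5, 8.6]
opening: 0.105
grasp_force: 50.4
```

>>> send_rows:
  moves:
    - [[-0.003, 0, 0, 0, 0, 0, -1], [-0.003, 0, 0, 0, 0, 0, -1], [0, 0, 0, 0, 0, 0, -1]]

```text
clock: 8.9
eef_pos: [454.1, -210.5, 39.2]
tcp_rot: [3.142, -0.0, 1.614]
contact_force: [-1.6, 1.8, 8.3]
opening: 0.109
grasp_force: 50.4
```

>>> send_rows:
  moves:
    - [[-0.003, 0, 0, 0, 0, 0, -1], [-0.002, 0, 0, 0, 0, 0, -1], [0, 0, 0, 0, 0, 0, -1]]

```text
clock: 9.2
eef_pos: [453.1, -210.6, 39.3]
tcp_rot: [3.135, 0.001, 1.612]
contact_force: [15.5, 7.6, -7.3]
opening: 0.102
grasp_force: 49.1
```

>>> send_rows:
  moves:
    - [[0.001, 0, 0, 0, 0, 0, -0.05], [0, 0, 0, 0, 0, 0, -0.05], [0, 0, 0.03, 0, 0, 0, -0.05], [0, 0, 0.04, 0, 0, 0, -0.05], [0, 0, 0.03, 0, 0, 0, -1], [0, 0.01, 0, 0, 0, -0.1, -1], [0.004, 0.03, 0, 0, 0, -0.14, -1], [0.004, 0.038, 0, 0, 0, -0.14, -1], [0.004, 0.038, 0, 0, 0, -0.14, -1], [0.004, 0.038, 0, 0, 0, -0.14, -1]]

```text
clock: 10.2
eef_pos: [465.7, -55.8, 138.5]
tcp_rot: [-3.141, 0.001, 0.948]
contact_force: [0.8, -0.3, -1.0]
opening: -0.0
grasp_force: 0.0
```

>>> send_rows:
  moves:
    - [[0.004, 0.038, 0, 0, 0, -0.14, -1], [0.004, 0.038, 0, 0, 0, -0.14, -1], [0.004, 0.038, 0, 0, 0, -0.14, -1], [0.004, 0.038, 0, 0, 0, -0.14, -1], [0.004, 0.038, 0, 0, 0, -0.14, -1], [0.002, 0.038, 0, 0, 0, -0.14, -1], [0, 0, 0, 0, 0, -0.08, -1], [0, 0, 0, 0, 0, 0, -1]]

```text
clock: 11.0
eef_pos: [487.8, 171.3, 138.3]
tcp_rot: [3.141, 0.001, 0.037]
contact_force: [0.4, -0.1, 0.0]
opening: -0.002
grasp_force: 0.0
```

```bash
python3 - <<'E'
from h import *
f=snap('top','t5');g=snap('scene','s5');print(sense()['eef_pos'],sense()['tcp_rot'])
cv2.imwrite('pics/v5.png',cv2.resize(f['img'],(800,600),interpolation=cv2.INTER_CUBIC)[:,:,::-1])
E
```

```text
[488.00744914 170.19290183 138.36418441] [3.14090170e+00 1.15486623e-03 3.81140276e-02]
```

View pics/v5.png

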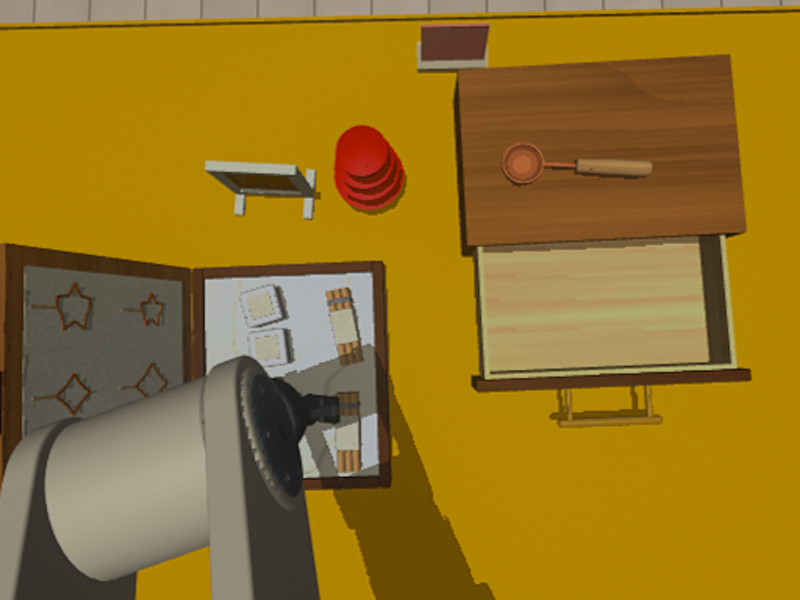

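The drawer is now fully out: inner floor roughly (485,248) to (708,370), handle at (608,421). The objects look unmoved. The gripper tip is near (338,408). Next I check the tip height by projection.

```bash
python3 - <<'E'
from h import *
np.set_printoptions(precision=1,suppress=True)
f=load('t5')
for z in (138,121,150,165,180): print(z,proj(f,[488,170.2,z])*1.5625)
k=1.5625
for n,p,z in [('h',(558,424),62),('h2',(662,420),62),('frontL in',(485,378),66),('frontR in',(736,369),66),('frontL out',(474,388),66),('frontR out',(748,379),66),('wallBL',(482,248),56),('floorFL',(490,372),22),('floorFR',(708,362),22),('wallFRtop',(735,367),56)]:
    print(n,at_z(f,np.array(p)/k,z))
E
```

```text
138 [[299.6 400.9]]
121 [[302.4 399.3]]
150 [[297.5 402.1]]
165 [[294.7 403.7]]
180 [[291.9 405.3]]
h [ 450.  -142.8   62. ]
h2 [ 454.8 -272.5   62. ]
frontL in [508.1 -51.6  66. ]
frontR in [ 518.1 -364.9   66. ]
frontL out [495.6 -37.5  66. ]
frontR out [ 505.7 -379.1   66. ]
wallBL [675.7 -51.8  56. ]
floorFL [512.7 -63.5  22. ]
floorFR [ 524.8 -352.1   22. ]
wallFRtop [ 520.  -369.1   56. ]
```

>>> send_rows:
  moves:
    - [[0, 0, -0.03, 0, 0, 0, -1], [0, 0, -0.03, 0, 0, 0, -1], [0, 0, -0.02, 0, 0, 0, -1], [0, 0, -0.006, 0, 0, 0, -1], [0, 0, 0, 0, 0, 0, -1]]

```text
clock: 11.6
eef_pos: [488.2, 169.9, 52.2]
tcp_rot: [3.141, 0.002, 0.036]
contact_force: [0.1, -0.2, 0.3]
opening: -0.003
grasp_force: 0.0
```

>>> send_rows:
  moves:
    - [[0, 0, -0.003, 0, 0, 0, -1], [0, 0, -0.003, 0, 0, 0, -1], [0, 0, -0.003, 0, 0, 0, -1], [0, 0, 0, 0, 0, 0, -1]]

```text
clock: 12.0
eef_pos: [488.8, 170.9, 43.8]
tcp_rot: [-3.142, -0.0, 0.036]
contact_force: [0.0, 0.5, 0.2]
opening: 0.005
grasp_force: 0.0
```

>>> send_rows:
  moves:
    - [[0, 0, -0.003, 0, 0, 0, -1], [0, 0, -0.003, 0, 0, 0, -1], [0, 0, 0, 0, 0, 0, -1]]

```text
clock: 12.3
eef_pos: [488.5, 170.8, 37.3]
tcp_rot: [3.141, 0.001, 0.036]
contact_force: [-0.8, 0.4, 0.1]
opening: 0.002
grasp_force: 0.0
```

>>> send_rows:
  moves:
    - [[0, 0, -0.003, 0, 0, 0, -1], [0, 0, -0.003, 0, 0, 0, -1], [0, 0, -0.003, 0, 0, 0, -1], [0, 0, 0, 0, 0, 0, -1]]

```text
clock: 12.7
eef_pos: [488.4, 170.8, 28.2]
tcp_rot: [3.141, 0.001, 0.036]
contact_force: [-0.0, -0.4, 1.1]
opening: -0.0
grasp_force: 0.0
```

>>> send_rows:
  moves:
    - [[0, 0, -0.002, 0, 0, 0, -1], [0, 0, -0.002, 0, 0, 0, -1], [0, 0, 0, 0, 0, 0, -1]]

```text
clock: 13.0
eef_pos: [488.6, 170.8, 24.5]
tcp_rot: [3.142, 0.0, 0.035]
contact_force: [-0.5, 0.9, -0.1]
opening: 0.003
grasp_force: 0.0
```

>>> send_rows:
  moves:
    - [[0, 0, -0.002, 0, 0, 0, -1], [0, 0, -0.001, 0, 0, 0, -1], [0, 0, 0, 0, 0, 0, -1]]

```text
clock: 13.3
eef_pos: [488.7, 170.9, 21.6]
tcp_rot: [3.142, 0.0, 0.036]
contact_force: [0.1, -0.0, -0.3]
opening: 0.003
grasp_force: 0.0
```

>>> send_rows:
  moves:
    - [[0, 0, -0.002, 0, 0, 0, -1], [0, 0, -0.001, 0, 0, 0, -1], [0, 0, 0, 0, 0, 0, -1]]

```text
clock: 13.6
eef_pos: [488.6, 170.9, 18.5]
tcp_rot: [3.141, 0.0, 0.036]
contact_force: [0.5, 0.1, 0.4]
opening: -0.002
grasp_force: 0.0
```

>>> send_rows:
  moves:
    - [[0, 0, -0.001, 0, 0, 0, -1], [0, 0, -0.001, 0, 0, 0, -1], [0, 0, 0, 0, 0, 0, -1]]

```text
clock: 13.9
eef_pos: [488.7, 170.9, 16.6]
tcp_rot: [3.142, 0.0, 0.036]
contact_force: [-0.5, 0.3, -0.5]
opening: -0.001
grasp_force: 0.0
```

>>> send_rows:
  moves:
    - [[0, 0, -0.001, 0, 0, 0, -1], [0, 0, -0.001, 0, 0, 0, -1], [0, 0, 0, 0, 0, 0, -1]]

```text
clock: 14.2
eef_pos: [488.8, 170.9, 16.3]
tcp_rot: [-3.142, -0.0, 0.035]
contact_force: [-7.1, -1.9, 25.1]
opening: -0.002
grasp_force: 12.4
```

>>> send_rows:
  moves:
    - [[0, 0, -0.001, 0, 0, 0, -1], [0, 0, -0.001, 0, 0, 0, -1], [0, 0, 0, 0, 0, 0, -1]]

```text
clock: 14.5
eef_pos: [488.8, 170.9, 16.1]
tcp_rot: [-3.142, -0.0, 0.036]
contact_force: [-13.9, -5.1, 53.1]
opening: 0.002
grasp_force: 26.7
```

>>> send_rows:
  moves:
    - [[0, 0, 0.03, 0, 0, 0, -1], [0, 0, 0.04, 0, 0, 0, 0.05], [-0.025, -0.023, 0, 0, 0, 0, 0.05], [-0.025, -0.023, 0, 0, 0, 0, 0.05], [0, 0, 0, 0, 0, 0, 0.05], [0, 0, 0, 0, 0, 0, 0.05]]

```text
clock: 15.1
eef_pos: [438.8, 124.7, 83.0]
tcp_rot: [-3.141, -0.001, 0.035]
contact_force: [0.8, 0.5, -0.3]
opening: 0.523
grasp_force: 0.0
```

```bash
python3 - <<'E'
from h import *
s=sense();print(s['eef_pos'],s['tcp_rot'])
E
```

```text
[438.79795258 124.71625156  82.99076414] [-3.14134611e+00 -7.14119972e-04  3.47175393e-02]
```

>>> send_rows:
  moves:
    - [[0, 0, -0.03, 0, 0, 0, 0.05], [0, 0, -0.02, 0, 0, 0, 0.05], [0, 0, -0.01, 0, 0, 0, 0.05], [0, 0, 0, 0, 0, 0, 0.05], [0, 0, 0, 0, 0, 0, -1], [0, 0, 0, 0, 0, 0, -1], [0, 0, 0, 0, 0, 0, -1], [0, 0, 0, 0, 0, 0, -1]]
  grip_force: 50

```text
clock: 15.9
eef_pos: [439.1, 125.0, 23.2]
tcp_rot: [-3.141, -0.001, 0.036]
contact_force: [-0.3, -0.1, -0.5]
opening: 0.339
grasp_force: 49.9
```

>>> send_rows:
  moves:
    - [[0, 0, 0.02, 0, 0, 0, -1], [0, 0, 0.04, 0, 0, 0, -1], [0.008, -0.024, 0.01, 0, 0, 0, -1], [0.014, -0.041, 0, 0, 0, 0, -1], [0.014, -0.041, 0, 0, 0, 0, -1], [0.014, -0.041, 0, 0, 0, 0, -1], [0.014, -0.041, 0, 0, 0, 0, -1], [0.014, -0.041, 0, 0, 0, 0, -1], [0.014, -0.041, 0, 0, 0, 0, -1], [0.014, -0.041, 0, 0, 0, 0, -1]]

```text
clock: 16.9
eef_pos: [545.1, -188.0, 93.0]
tcp_rot: [3.142, -0.0, 0.035]
contact_force: [0.7, 0.0, -0.6]
opening: 0.345
grasp_force: 50.0
```

>>> send_rows:
  moves:
    - [[0.014, -0.041, 0, 0, 0, 0, -1], [0.014, -0.041, 0, 0, 0, 0, -1], [0.013, -0.04, 0, 0, 0, 0, -1], [0, 0, 0, 0, 0, 0, -1], [0, 0, 0, 0, 0, 0, -1]]

```text
clock: 17.4
eef_pos: [585.4, -308.7, 92.4]
tcp_rot: [-3.141, 0.0, 0.034]
contact_force: [-0.2, 1.4, -2.0]
opening: 0.346
grasp_force: 50.0
```

>>> send_rows:
  moves:
    - [[0, 0, -0.03, 0, 0, 0, -1], [0, 0, -0.03, 0, 0, 0, -1], [0, 0, -0.01, 0, 0, 0, -1], [0, 0, -0.004, 0, 0, 0, -1], [0, 0, 0, 0, 0, 0, -1]]

```text
clock: 17.9
eef_pos: [585.7, -306.8, 19.0]
tcp_rot: [-3.141, 0.001, 0.036]
contact_force: [-0.3, 3.3, -0.9]
opening: 0.338
grasp_force: 54.8
```

>>> send_rows:
  moves:
    - [[0, 0, 0, 0, 0, 0, -0.1], [0, 0, 0, 0, 0, 0, -0.1], [0, 0, 0, 0, 0, 0, -0.1], [0, 0, 0.03, 0, 0, 0, -0.1], [0, 0, 0.04, 0, 0, 0, -0.1], [0, 0, 0.01, 0, 0, 0, 0.05], [0, 0, 0, 0, 0, 0, 0.05]]

```text
clock: 18.6
eef_pos: [587.8, -309.0, 102.4]
tcp_rot: [3.138, -0.005, 0.036]
contact_force: [-0.3, -0.2, -0.5]
opening: 0.527
grasp_force: 0.0
```

```bash
cat >> h.py <<'E'
def slabdiff(tag):
    """compare slab region with t0: bounding boxes of changed blobs"""
    a=cv2.cvtColor(load('t0')['img'],cv2.COLOR_RGB2GRAY).astype(float);b=cv2.cvtColor(load(tag)['img'],cv2.COLOR_RGB2GRAY).astype(float)
    r=np.s_[175:310,132:240]; b=b*np.median(a[r])/np.median(b[r])
    m=np.zeros(a.shape,np.uint8); m[r]=(abs(a-b)[r]>35)
    m=cv2.morphologyEx(m,cv2.MORPH_OPEN,np.ones((2,2)))
    n,_,st,ce=cv2.connectedComponentsWithStats(m)
    for i in range(1,n):
        if st[i,4]>12: print('changed',st[i],ce[i].round(1))
E
python3 - <<'E'
from h import *
s=sense();print(s['eef_pos'],s['opening']); snap('top','t6'); snap('scene','s6'); slabdiff('t6')
E
```

```text
[ 587.78853722 -308.99490164  102.36853333] 0.5267849260300596
changed [215 251  18  52 461] [224.4 276.1]
```

>>> send_rows:
  moves:
    - [[-0.008, 0.033, 0, 0, 0, 0, 0.05], [-0.011, 0.045, 0, 0, 0, 0, 0.05], [-0.011, 0.045, 0, 0, 0, 0, 0.05], [-0.011, 0.045, 0, 0, 0, 0, 0.05], [-0.011, 0.045, 0, 0, 0, 0, 0.05], [-0.011, 0.045, 0, 0, 0, 0, 0.05], [-0.011, 0.045, 0, 0, 0, 0, 0.05], [-0.011, 0.045, 0, 0, 0, 0, 0.05], [-0.011, 0.045, 0, 0, 0, 0, 0.05], [-0.011, 0.045, 0, 0, 0, 0, 0.05]]

```text
clock: 19.7
eef_pos: [477.0, 131.3, 97.5]
tcp_rot: [3.141, 0.002, 0.035]
contact_force: [0.6, -0.4, 0.4]
opening: 0.526
grasp_force: 0.0
```

>>> send_rows:
  moves:
    - [[-0.011, 0.045, 0, 0, 0, 0.005, 0.05], [-0.011, 0.045, 0, 0, 0, 0, 0.05], [-0.001, 0.005, 0, 0, 0, 0, 0.05], [0, 0, 0, 0, 0, 0, 0.05], [0, 0, 0, 0, 0, 0, 0.05]]

```text
clock: 20.2
eef_pos: [455.2, 223.9, 97.9]
tcp_rot: [3.141, 0.002, 0.041]
contact_force: [0.1, -0.1, 0.2]
opening: 0.525
grasp_force: 0.0
```

Descend to 22, grip, then carry to slot b2 (583.8, -255.4).

>>> send_rows:
  moves:
    - [[0.002, 0, -0.03, 0, 0, 0, 0.05], [0, 0, -0.03, 0, 0, 0, 0.05], [0, 0, -0.015, 0, 0, 0, 0.05], [0, 0, 0, 0, 0, 0, 0.05], [0, 0, 0, 0, 0, 0, -1], [0, 0, 0, 0, 0, 0, -1], [0, 0, 0, 0, 0, 0, -1], [0, 0, 0, 0, 0, 0, -1]]

```text
clock: 21.0
eef_pos: [458.2, 225.0, 24.4]
tcp_rot: [-3.141, -0.001, 0.04]
contact_force: [-0.7, -0.0, -0.0]
opening: 0.341
grasp_force: 49.3
```

>>> send_rows:
  moves:
    - [[0, 0, 0.02, 0, 0, 0, -1], [0, 0, 0.04, 0, 0, 0, -1], [0.006, -0.024, 0.01, 0, 0, 0, -1], [0.011, -0.043, 0, 0, 0, 0, -1], [0.011, -0.043, 0, 0, 0, 0, -1], [0.011, -0.043, 0, 0, 0, 0, -1], [0.011, -0.043, 0, 0, 0, 0, -1], [0.011, -0.043, 0, 0, 0, 0, -1], [0.011, -0.043, 0, 0, 0, 0, -1], [0.011, -0.043, 0, 0, 0, 0, -1]]

```text
clock: 22.0
eef_pos: [541.1, -101.9, 94.2]
tcp_rot: [3.141, -0.001, 0.041]
contact_force: [1.2, -0.5, -0.6]
opening: 0.33
grasp_force: 49.6
```

>>> send_rows:
  moves:
    - [[0.011, -0.043, 0, 0, 0, 0, -1], [0.011, -0.043, 0, 0, 0, 0, -1], [0.011, -0.043, 0, 0, 0, -0.005, -1], [0.01, -0.025, 0, 0, 0, 0, -1], [0, 0, 0, 0, 0, 0, -1], [0, 0, 0, 0, 0, 0, -1]]

```text
clock: 22.6
eef_pos: [583.4, -254.2, 93.6]
tcp_rot: [-3.141, 0.0, 0.034]
contact_force: [-0.0, 1.0, -0.4]
opening: 0.337
grasp_force: 49.6
```

>>> send_rows:
  moves:
    - [[0, -0.001, -0.03, 0, 0, 0, -1], [0, 0, -0.03, 0, 0, 0, -1], [0, 0, -0.01, 0, 0, 0, -1], [0, 0, -0.004, 0, 0, 0, -1], [0, 0, 0, 0, 0, 0, -1]]

```text
clock: 23.1
eef_pos: [583.9, -254.5, 20.1]
tcp_rot: [-3.141, 0.0, 0.036]
contact_force: [0.1, 0.1, 0.1]
opening: 0.341
grasp_force: 49.7
```

>>> send_rows:
  moves:
    - [[0, 0, 0, 0, 0, 0, -0.1], [0, 0, 0, 0, 0, 0, -0.1], [0, 0, 0, 0, 0, 0, -0.1], [0, 0, 0.03, 0, 0, 0, -0.1], [0, 0, 0.04, 0, 0, 0, -0.1], [0, 0, 0.01, 0, 0, 0, 0.05], [0, 0, 0, 0, 0, 0, 0.05]]

```text
clock: 23.8
eef_pos: [585.2, -255.8, 102.2]
tcp_rot: [3.14, -0.004, 0.035]
contact_force: [0.3, -0.0, -0.3]
opening: 0.522
grasp_force: 0.0
```

```bash
python3 - <<'E'
from h import *
s=sense();print(s['eef_pos'],s['opening']); snap('top','t7'); snap('scene','s7'); slabdiff('t7')
E
```

```text
[ 585.2315673  -255.82934579  102.19936003] 0.5218522381927855
changed [166 242  20  52 576] [176.6 267.3]
changed [215 251  18  52 484] [224.2 276. ]
```

>>> send_rows:
  moves:
    - [[-0.001, 0.03, 0, 0, 0, 0.015, 0.05], [-0.001, 0.043, 0, 0, 0, 0.02, 0.05], [-0.001, 0.043, 0, 0, 0, 0.02, 0.05], [-0.001, 0.043, 0, 0, 0, 0.02, 0.05], [-0.001, 0.043, 0, 0, 0, 0.02, 0.05], [-0.001, 0.043, 0, 0, 0, 0.02, 0.05], [-0.001, 0.043, 0, 0, 0, 0.02, 0.05], [-0.001, 0.043, 0, 0, 0, 0.015, 0.05], [-0.001, 0.043, 0, 0, 0, 0, 0.05], [-0.001, 0.01, 0, 0, 0, 0, 0.05]]

```text
clock: 24.9
eef_pos: [572.5, 132.4, 98.0]
tcp_rot: [-3.141, 0.002, 0.188]
contact_force: [0.1, -0.4, -0.6]
opening: 0.527
grasp_force: 0.0
```

>>> send_rows:
  moves:
    - [[0, 0, 0, 0, 0, 0, 0.05], [0, 0, 0, 0, 0, 0, 0.05]]

```text
clock: 25.1
eef_pos: [573.0, 128.0, 98.7]
tcp_rot: [3.141, 0.002, 0.186]
contact_force: [0.0, 0.3, -0.2]
opening: 0.526
grasp_force: 0.0
```

Grip, then carry to (581.8, -199.5), turning back by -0.15.

>>> send_rows:
  moves:
    - [[0.001, 0.001, -0.03, 0, 0, 0, 0.05], [0, 0, -0.03, 0, 0, 0, 0.05], [0, 0, -0.015, 0, 0, 0, 0.05], [0, 0, 0, 0, 0, 0, 0.05], [0, 0, 0, 0, 0, 0, -1], [0, 0, 0, 0, 0, 0, -1], [0, 0, 0, 0, 0, 0, -1], [0, 0, 0, 0, 0, 0, -1]]

```text
clock: 25.9
eef_pos: [575.3, 130.0, 25.6]
tcp_rot: [-3.142, -0.001, 0.186]
contact_force: [-0.1, -0.0, -1.4]
opening: 0.342
grasp_force: 49.5
```

>>> send_rows:
  moves:
    - [[0, 0, 0.02, 0, 0, 0, -1], [0, 0, 0.04, 0, 0, 0, -1], [0, -0.02, 0.01, 0, 0, 0, -1], [0.001, -0.04, 0, 0, 0, -0.025, -1], [0.001, -0.04, 0, 0, 0, -0.025, -1], [0.001, -0.04, 0, 0, 0, -0.025, -1], [0.001, -0.04, 0, 0, 0, -0.025, -1], [0.001, -0.04, 0, 0, 0, -0.025, -1], [0.001, -0.04, 0, 0, 0, -0.025, -1], [0.001, -0.04, 0, 0, 0, 0, -1]]

```text
clock: 26.9
eef_pos: [581.8, -171.7, 95.3]
tcp_rot: [3.141, -0.001, 0.035]
contact_force: [0.7, -0.1, -0.7]
opening: 0.341
grasp_force: 49.6
```

>>> send_rows:
  moves:
    - [[0, -0.028, 0, 0, 0, 0, -1], [0, 0, 0, 0, 0, 0, -1], [0, 0, 0, 0, 0, 0, -1]]

```text
clock: 27.2
eef_pos: [581.6, -198.3, 94.9]
tcp_rot: [-3.141, -0.0, 0.034]
contact_force: [0.7, 0.3, -0.1]
opening: 0.336
grasp_force: 49.6
```

>>> send_rows:
  moves:
    - [[0, -0.001, -0.03, 0, 0, 0, -1], [0, 0, -0.03, 0, 0, 0, -1], [0, 0, -0.01, 0, 0, 0, -1], [0, 0, -0.004, 0, 0, 0, -1], [0, 0, 0, 0, 0, 0, -1]]

```text
clock: 27.7
eef_pos: [582.1, -198.4, 21.0]
tcp_rot: [-3.141, 0.0, 0.036]
contact_force: [-0.0, 0.1, -0.9]
opening: 0.34
grasp_force: 49.6
```

>>> send_rows:
  moves:
    - [[0, 0, 0, 0, 0, 0, -0.1], [0, 0, 0, 0, 0, 0, -0.1], [0, 0, 0, 0, 0, 0, -0.1], [0, 0, 0.03, 0, 0, 0, -0.1], [0, 0, 0.04, 0, 0, 0, -0.1], [0, 0, 0.01, 0, 0, 0, 0.6], [0, 0, 0, 0, 0, 0, 0.65]]

```text
clock: 28.4
eef_pos: [583.2, -199.7, 103.1]
tcp_rot: [3.14, -0.004, 0.035]
contact_force: [-0.3, -0.1, -0.3]
opening: 0.776
grasp_force: 0.0
```

```bash
python3 - <<'E'
from h import *
s=sense();print(s['eef_pos'],s['opening']); snap('top','t8'); snap('scene','s8'); slabdiff('t8')
E
```

```text
[ 583.24169198 -199.69395475  103.10825396] 0.7756107785131325
changed [210 185  24  50 444] [222.3 208.9]
changed [166 242  20  52 572] [176.7 267.4]
changed [215 251  18  52 452] [224.4 275.9]
```

>>> send_rows:
  moves:
    - [[-0.003, 0.033, 0, 0, 0, 0.005, 0.65], [-0.004, 0.045, 0, 0, 0, 0.005, 0.65], [-0.004, 0.045, 0, 0, 0, 0.005, 0.65], [-0.004, 0.045, 0, 0, 0, 0.005, 0.65], [-0.004, 0.045, 0, 0, 0, 0.005, 0.65], [-0.004, 0.045, 0, 0, 0, 0.005, 0.65], [-0.004, 0.045, 0, 0, 0, 0.005, 0.65], [-0.004, 0.045, 0, 0, 0, 0.005, 0.65], [-0.004, 0.045, 0, 0, 0, 0.005, 0.65], [-0.001, 0.034, 0, 0, 0, 0, 0.65]]

```text
clock: 29.5
eef_pos: [543.9, 230.0, 98.8]
tcp_rot: [3.141, 0.003, 0.082]
contact_force: [0.7, -0.4, -0.0]
opening: 0.828
grasp_force: 0.0
```

>>> send_rows:
  moves:
    - [[0, 0, 0, 0, 0, 0, 0.65], [0, 0, 0, 0, 0, 0, 0.65]]

```text
clock: 29.7
eef_pos: [544.5, 228.0, 99.0]
tcp_rot: [3.141, 0.003, 0.082]
contact_force: [-0.3, 0.5, -0.3]
opening: 0.822
grasp_force: 0.0
```

>>> send_rows:
  moves:
    - [[0.001, 0, -0.03, 0, 0, 0, 0.65], [0.001, 0, -0.03, 0, 0, 0, 0.65], [0, 0, -0.019, 0, 0, 0, 0.65], [0, 0, 0, 0, 0, 0, 0.65], [0, 0, 0, 0, 0, 0, -1], [0, 0, 0, 0, 0, 0, -1], [0, 0, 0, 0, 0, 0, -1], [0, 0, 0, 0, 0, 0, -1]]

```text
clock: 30.5
eef_pos: [548.4, 228.0, 22.8]
tcp_rot: [-3.141, -0.002, 0.081]
contact_force: [-0.2, -2.2, 3.8]
opening: 0.536
grasp_force: 50.7
```

>>> send_rows:
  moves:
    - [[0, 0, 0.02, 0, 0, 0, -1], [0, 0, 0.04, 0, 0, 0, -1], [0.001, -0.02, 0.01, 0, 0, 0.05, -1], [0.003, -0.04, 0, 0, 0, 0.135, -1], [0.003, -0.04, 0, 0, 0, 0.135, -1], [0.003, -0.04, 0, 0, 0, 0.135, -1], [0.003, -0.04, 0, 0, 0, 0.135, -1], [0.003, -0.04, 0, 0, 0, 0.135, -1], [0.003, -0.04, 0, 0, 0, 0.135, -1], [0.003, -0.04, 0, 0, 0, 0.135, -1]]

```text
clock: 31.5
eef_pos: [569.8, -73.7, 92.3]
tcp_rot: [3.141, -0.0, 1.081]
contact_force: [1.1, 0.3, -0.5]
opening: 0.533
grasp_force: 50.5
```

>>> send_rows:
  moves:
    - [[0.004, -0.04, 0, 0, 0, 0.135, -1], [0.004, -0.03, 0, 0, 0, 0.135, -1], [0.003, 0, 0, 0, 0, 0.135, -1], [0, 0, 0, 0, 0, 0.126, -1], [0, 0, 0, 0, 0, 0, -1], [0, 0, 0, 0, 0, 0, -1]]

```text
clock: 32.1
eef_pos: [580.7, -142.0, 91.9]
tcp_rot: [3.141, 0.0, 1.603]
contact_force: [-0.0, 0.3, -0.2]
opening: 0.536
grasp_force: 50.6
```

>>> send_rows:
  moves:
    - [[0, -0.001, -0.03, 0, 0, 0, -1], [0, 0, -0.03, 0, 0, 0, -1], [0, 0, -0.01, 0, 0, 0, -1], [0, 0, -0.004, 0, 0, 0, -1], [0, 0, 0, 0, 0, 0, -1]]

```text
clock: 32.6
eef_pos: [581.1, -143.0, 18.1]
tcp_rot: [3.141, 0.0, 1.606]
contact_force: [-0.5, 1.1, -1.1]
opening: 0.535
grasp_force: 50.7
```

>>> send_rows:
  moves:
    - [[0, 0, 0, 0, 0, 0, 0.35], [0, 0, 0, 0, 0, 0, 0.35], [0, 0, 0, 0, 0, 0, 0.35], [0, 0, 0.03, 0, 0, 0, 0.35], [0, 0, 0.04, 0, 0, 0, 0.35], [0, 0, 0.01, 0, 0, 0, 0.6], [0, 0, 0, 0, 0, 0, 0.65]]

```text
clock: 33.3
eef_pos: [582.3, -143.5, 100.0]
tcp_rot: [3.137, 0.001, 1.606]
contact_force: [-0.1, -0.1, -0.8]
opening: 0.826
grasp_force: 0.0
```

```bash
python3 - <<'E'
from h import *
s=sense();print(s['eef_pos'],s['opening'],s['tcp_rot']); snap('top','t9'); snap('scene','s9'); slabdiff('t9')
E
```

```text
[ 582.30249397 -143.51649198  100.04419928] 0.8259001162946957 [3.13729624e+00 1.21563672e-03 1.60639858e+00]
changed [210 185  24  50 454] [222.3 209.2]
changed [182 211   7  23 109] [185.2 222. ]
changed [166 242  20  52 572] [176.7 267.3]
changed [215 251  18  52 467] [224.2 275.7]
```

>>> send_rows:
  moves:
    - [[0.002, 0.03, 0, 0, 0, 0.02, 0.45], [0.002, 0.043, 0, 0, 0, 0.03, 0.45], [0.002, 0.043, 0, 0, 0, 0.03, 0.45], [0.002, 0.043, 0, 0, 0, 0.03, 0.45], [0.002, 0.043, 0, 0, 0, 0.03, 0.45], [0.002, 0.043, 0, 0, 0, 0.03, 0.45], [0.002, 0.043, 0, 0, 0, 0.03, 0.45], [0.002, 0.043, 0, 0, 0, 0.03, 0.45], [0.002, 0.043, 0, 0, 0, 0.02, 0.45], [0.002, 0.006, 0, 0, 0, 0.01, 0.45]]

```text
clock: 34.4
eef_pos: [599.7, 241.0, 95.8]
tcp_rot: [-3.14, -0.001, 1.87]
contact_force: [0.0, -0.0, 0.3]
opening: 0.727
grasp_force: 0.0
```

>>> send_rows:
  moves:
    - [[0, 0, 0, 0, 0, 0, 0.45], [0, 0, 0, 0, 0, 0, 0.45]]

```text
clock: 34.6
eef_pos: [599.8, 235.8, 96.3]
tcp_rot: [-3.139, 0.001, 1.866]
contact_force: [-0.1, -0.5, -0.7]
opening: 0.724
grasp_force: 0.0
```

>>> send_rows:
  moves:
    - [[0.002, 0, -0.03, 0, 0, 0, 0.45], [0, 0, -0.03, 0, 0, 0, 0.45], [0, 0, -0.014, 0, 0, 0, 0.45], [0, 0, 0, 0, 0, 0, 0.45], [0, 0, 0, 0, 0, 0, -1], [0, 0, 0, 0, 0, 0, -1], [0, 0, 0, 0, 0, 0, -1], [0, 0, 0, 0, 0, 0, -1]]

```text
clock: 35.4
eef_pos: [603.4, 237.1, 24.8]
tcp_rot: [3.14, -0.0, 1.867]
contact_force: [-0.3, -1.1, 3.5]
opening: 0.527
grasp_force: 53.1
```

>>> send_rows:
  moves:
    - [[0, 0, 0.02, 0, 0, 0, -1], [0, 0, 0.04, 0, 0, 0, -1], [-0.002, -0.02, 0.01, 0, 0, -0.02, -1], [-0.003, -0.043, 0, 0, 0, -0.03, -1], [-0.003, -0.043, 0, 0, 0, -0.03, -1], [-0.003, -0.043, 0, 0, 0, -0.03, -1], [-0.003, -0.043, 0, 0, 0, -0.03, -1], [-0.003, -0.043, 0, 0, 0, -0.03, -1], [-0.003, -0.043, 0, 0, 0, -0.03, -1], [-0.003, -0.043, 0, 0, 0, -0.03, -1]]

```text
clock: 36.4
eef_pos: [578.8, -86.3, 93.7]
tcp_rot: [-3.142, 0.0, 1.635]
contact_force: [1.2, -0.6, -1.1]
opening: 0.527
grasp_force: 52.4
```

>>> send_rows:
  moves:
    - [[-0.001, -0.005, 0, 0, 0, -0.03, -1], [0, 0, 0, 0, 0, 0, -1], [0, 0, 0, 0, 0, 0, -1]]

```text
clock: 36.7
eef_pos: [578.5, -88.6, 93.6]
tcp_rot: [-3.141, -0.0, 1.607]
contact_force: [-0.0, 1.5, -0.9]
opening: 0.531
grasp_force: 52.4
```

>>> send_rows:
  moves:
    - [[0, 0, -0.03, 0, 0, 0, -1], [0, 0, -0.03, 0, 0, 0, -1], [0, 0, -0.01, 0, 0, 0, -1], [0, 0, -0.004, 0, 0, 0, -1], [0, 0, 0, 0, 0, 0, -1]]

```text
clock: 37.2
eef_pos: [579.2, -88.4, 20.1]
tcp_rot: [3.141, -0.0, 1.608]
contact_force: [-0.8, -0.3, -1.2]
opening: 0.529
grasp_force: 52.4
```

>>> send_rows:
  moves:
    - [[0, 0, 0, 0, 0, 0, 0.35], [0, 0, 0, 0, 0, 0, 0.35], [0, 0, 0, 0, 0, 0, 0.35], [0, 0, 0.03, 0, 0, 0, 0.35], [0, 0, 0.04, 0, 0, 0, 0.35], [-0.04, -0.01, 0.01, 0, 0, 0, -0.05], [-0.045, -0.01, 0, 0, 0, 0, -0.05], [-0.045, 0, 0, 0, 0, 0, -0.05], [-0.045, 0, 0, 0, 0, 0, -0.05], [-0.045, 0, 0, 0, 0, 0, -0.05]]

```text
clock: 38.2
eef_pos: [357.2, -109.1, 100.1]
tcp_rot: [3.141, 0.0, 1.606]
contact_force: [0.4, -0.1, 0.5]
opening: 0.477
grasp_force: 0.0
```

```bash
python3 - <<'E'
from h import *
s=sense();print(s['eef_pos'],s['opening'],s['tcp_rot']); f=snap('top','t10'); g=snap('scene','s10'); slabdiff('t10')
c=cv2.resize(f['img'][130:290,120:490],(740,320),interpolation=cv2.INTER_CUBIC)
d=cv2.resize(g['img'][120:320,90:370],(350,250),interpolation=cv2.INTER_CUBIC)
o=np.zeros((580,740,3),np.uint8);o[:320]=c;o[330:,:350]=d;cv2.imwrite('pics/v10.png',o[:,:,::-1])
E
```

```text
[ 357.19083295 -109.12975688  100.06617104] 0.4771738205558671 [3.14057133e+00 4.04904802e-04 1.60643508e+00]
changed [164 184  22  27 147] [178.2 198.1]
changed [210 185  24  50 442] [222.4 208.8]
changed [182 211   7  23 109] [185.2 222. ]
changed [166 242  20  52 562] [176.8 267. ]
changed [215 251  18  52 455] [224.4 275.9]
```

View pics/v10.png

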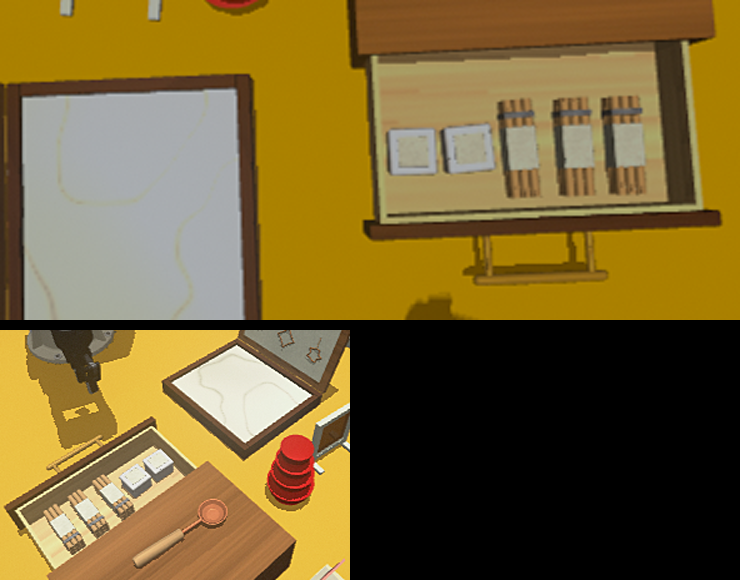

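All five items lie flat in the drawer and the slab is empty. Next I grip the handle (top crop about (540,277)) and close the drawer.

>>> send_rows:
  moves:
    - [[0.03, -0.03, 0, 0, 0, 0, -0.05], [0.033, -0.035, 0, 0, 0, 0, -0.05], [0.033, -0.033, 0, 0, 0, 0, -0.05], [0, 0, 0, 0, 0, 0, -0.05], [0, 0, 0, 0, 0, 0, -0.05]]

```text
clock: 38.8
eef_pos: [455.5, -207.8, 99.7]
tcp_rot: [3.141, 0.0, 1.605]
contact_force: [-0.3, 0.2, 0.8]
opening: 0.478
grasp_force: 0.0
```

>>> send_rows:
  moves:
    - [[0, 0, -0.02, 0, 0, 0, -0.05], [0, 0, -0.02, 0, 0, 0, -0.05], [0, 0, -0.012, 0, 0, 0, -0.05], [0, 0, -0.009, 0, 0, 0, -0.05], [0, 0, 0, 0, 0, 0, -0.05], [0, 0, 0, 0, 0, 0, -1], [0, 0, 0, 0, 0, 0, -1], [0, 0, 0, 0, 0, 0, -1], [0, 0, 0, 0, 0, 0, -1]]

```text
clock: 39.7
eef_pos: [455.3, -207.3, 39.5]
tcp_rot: [3.14, 0.0, 1.607]
contact_force: [-0.8, 0.6, 6.6]
opening: 0.111
grasp_force: 48.9
```

>>> send_rows:
  moves:
    - [[0.004, 0, 0, 0, 0, 0, -1], [0.008, 0, 0, 0, 0, 0, -1], [0.01, 0.001, 0, 0, 0, 0, -1], [0.012, 0, 0, 0, 0, 0, -1], [0.012, 0.001, 0, 0, 0, 0, -1], [0.012, 0, 0, 0, 0, 0, -1], [0.012, 0.001, 0, 0, 0, 0, -1], [0.012, 0, 0, 0, 0, 0, -1], [0.012, 0.001, 0, 0, 0, 0, -1], [0.012, 0, 0, 0, 0, 0, -1]]

```text
clock: 40.7
eef_pos: [561.6, -203.2, 39.5]
tcp_rot: [3.141, 0.0, 1.606]
contact_force: [-1.8, 2.5, 7.0]
opening: 0.105
grasp_force: 49.2
```

>>> send_rows:
  moves:
    - [[0.012, 0.001, 0, 0, 0, 0, -1], [0.012, 0, 0, 0, 0, 0, -1], [0.01, 0.001, 0, 0, 0, 0, -1], [0.008, 0, 0, 0, 0, 0, -1], [0.005, 0, 0, 0, 0, 0, -1], [0.003, 0, 0, 0, 0, 0, -1], [0, 0, 0, 0, 0, 0, -1]]

```text
clock: 41.4
eef_pos: [612.1, -201.2, 39.5]
tcp_rot: [3.14, 0.0, 1.607]
contact_force: [1.2, 1.2, 6.1]
opening: 0.104
grasp_force: 49.2
```

>>> send_rows:
  moves:
    - [[0.003, 0, 0, 0, 0, 0, -1], [0.002, 0, 0, 0, 0, 0, -1], [0, 0, 0, 0, 0, 0, -1]]

```text
clock: 41.7
eef_pos: [616.7, -201.0, 39.5]
tcp_rot: [3.14, 0.0, 1.606]
contact_force: [1.4, 1.4, 5.7]
opening: 0.103
grasp_force: 49.2
```

>>> send_rows:
  moves:
    - [[0.002, 0, 0, 0, 0, 0, -1], [0.002, 0, 0, 0, 0, 0, -1], [0, 0, 0, 0, 0, 0, -1]]

```text
clock: 42.0
eef_pos: [618.9, -200.9, 39.5]
tcp_rot: [-3.14, -0.001, 1.607]
contact_force: [-6.7, 1.1, 12.8]
opening: 0.107
grasp_force: 49.9
```

>>> send_rows:
  moves:
    - [[0.001, 0, 0, 0, 0, 0, -1], [0.001, 0, 0, 0, 0, 0, -1], [0, 0, 0, 0, 0, 0, -1]]

```text
clock: 42.3
eef_pos: [618.9, -200.9, 39.5]
tcp_rot: [-3.136, -0.001, 1.607]
contact_force: [-12.5, 0.6, 17.3]
opening: 0.104
grasp_force: 50.5
```

>>> send_rows:
  moves:
    - [[-0.001, 0, 0, 0, 0, 0, -0.05], [0, 0, 0, 0, 0, 0, -0.05], [0, 0, 0, 0, 0, 0, -0.05], [0, 0, 0.03, 0, 0, 0, -0.05], [0, 0, 0.05, 0, 0, 0, -0.05], [0, 0, 0.05, 0, 0, 0, -1], [-0.01, 0, 0.05, 0, 0, 0, -1], [-0.01, 0, 0.05, 0, 0, 0, -1], [-0.01, 0.01, 0.05, 0, 0, 0, -1], [-0.01, 0.02, 0.02, 0, 0, 0, -1]]

```text
clock: 43.3
eef_pos: [582.9, -172.5, 340.1]
tcp_rot: [3.135, 0.003, 1.605]
contact_force: [0.8, 0.5, 1.3]
opening: 0.003
grasp_force: 0.0
```

>>> send_rows:
  moves:
    - [[-0.012, 0.045, 0, 0, 0, 0, -1], [-0.012, 0.045, 0, 0, 0, 0, -1], [-0.012, 0.045, 0, 0, 0, 0, -1], [-0.012, 0.045, 0, 0, 0, 0, -1], [-0.012, 0.045, 0, 0, 0, 0, -1], [-0.012, 0.045, 0, 0, 0, 0, -1], [-0.012, 0.045, 0, 0, 0, 0, -1], [-0.012, 0.045, 0, 0, 0, 0, -1], [0, 0, 0, 0, 0, 0, -1]]

```text
clock: 44.2
eef_pos: [484.1, 193.2, 334.9]
tcp_rot: [-3.141, -0.002, 1.611]
contact_force: [0.8, -1.3, 0.2]
opening: 0.001
grasp_force: 0.0
```

```bash
python3 - <<'E'
from h import *
s=sense();print(s['eef_pos'],s['qpos'],s['tcp_rot'])
f=snap('top','t11'); g=snap('scene','s11')
c=cv2.resize(g['img'],(600,450),interpolation=cv2.INTER_CUBIC)
d=cv2.resize(f['img'][120:220,290:490],(300,150))
o=np.zeros((600,600,3),np.uint8);o[:450]=c;o[450:,:300]=d;cv2.imwrite('pics/v11.png',o[:,:,::-1])
E
```

```text
[484.09419766 193.24479421 334.893713  ] [0.37555322 0.09404987 1.70813073 0.00207874 1.33892557 0.33468805] [-3.14138707e+00 -2.07071362e-03  1.61118408e+00]
```

View pics/v11.png

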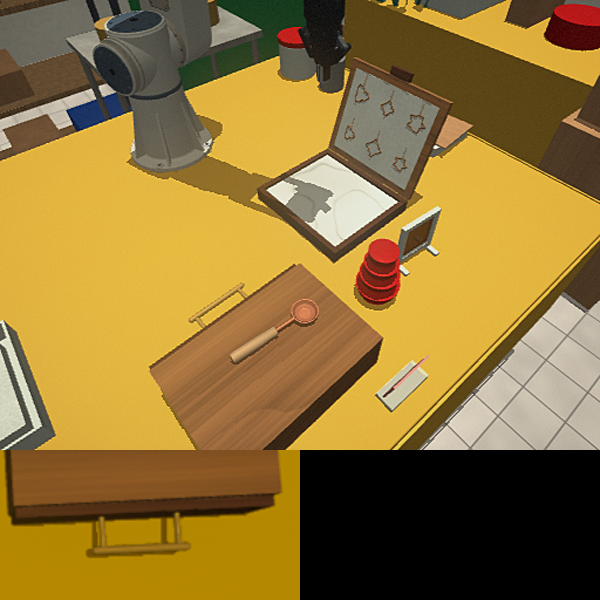

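The drawer is fully shut with all bystanders in place, and the cover still stands. Before going behind it I check where the background jars and board stand.

```bash
python3 - <<'E'
from h import *
np.set_printoptions(precision=0,suppress=True)
g=load('s11');k=512/600
for n,p in [('jar',(297,79)),('jar2',(330,92)),('board near',(435,155)),('board',(470,130))]: print(n,at_z(g,np.array(p)*k,0))
t=load('t0')
# cover free edge top view: outermost dark edge at columns
print(at_z(t,(3,250/1.5625),281),at_z(t,(3,560/1.5625),281))
E
```

```text
jar [-69. 554.   0.]
jar2 [ 83. 585.   0.]
board near [559. 580.   0.]
board [550. 767.   0.]
[646. 423. 281.] [362. 410. 281.]
```

>>> send_rows:
  moves:
    - [[-0.009, 0.041, 0, 0, 0, 0, -1], [-0.009, 0.041, 0, 0, 0, 0, -1], [-0.009, 0.041, 0, 0, 0, 0, -1], [-0.009, 0.041, 0, 0, 0, 0, -1], [-0.009, 0.041, 0, 0, 0, 0, -1], [-0.009, 0.041, 0, 0, 0, 0, -1], [-0.009, 0.041, 0, 0, 0, 0, -1], [0, 0, 0, 0, 0, 0, -1], [0, 0, 0, 0, 0, 0, -1]]

```text
clock: 45.2
eef_pos: [423.2, 475.0, 334.2]
tcp_rot: [-3.141, 0.001, 1.607]
contact_force: [-0.4, -0.4, -0.1]
opening: 0.005
grasp_force: 0.0
```

>>> send_rows:
  moves:
    - [[0, 0, -0.03, 0, 0, 0, -1], [0, 0, -0.03, 0, 0, 0, -1], [0, 0, -0.02, 0, 0, 0, -1], [0, 0, -0.015, 0, 0, 0, -1], [0, 0, 0, 0, 0, 0, -1]]

```text
clock: 45.7
eef_pos: [422.7, 473.4, 238.0]
tcp_rot: [-3.139, 0.003, 1.605]
contact_force: [0.1, -0.1, -0.1]
opening: 0.002
grasp_force: 0.0
```

>>> send_rows:
  moves:
    - [[0, -0.007, 0, 0, 0, 0, -1], [0, -0.007, 0, 0, 0, 0, -1], [0, -0.007, 0, 0, 0, 0, -1], [0, -0.006, 0, 0, 0, 0, -1], [0, -0.006, 0, 0, 0, 0, -1], [0, -0.006, 0.001, 0, 0, 0, -1], [0, -0.006, 0.001, 0, 0, 0, -1], [0, -0.006, 0.001, 0, 0, 0, -1], [0, -0.006, 0.001, 0, 0, 0, -1]]

```text
clock: 46.6
eef_pos: [423.2, 419.9, 245.4]
tcp_rot: [3.139, -0.004, 1.607]
contact_force: [0.0, 5.5, 4.4]
opening: 0.003
grasp_force: 2.7
```

>>> send_rows:
  moves:
    - [[0, -0.006, 0.002, 0, 0, 0, -1], [0, -0.006, 0.002, 0, 0, 0, -1], [0, -0.006, 0.002, 0, 0, 0, -1], [0, -0.006, 0.002, 0, 0, 0, -1], [0, -0.006, 0.002, 0, 0, 0, -1]]

```text
clock: 47.1
eef_pos: [422.4, 388.0, 253.8]
tcp_rot: [-3.141, 0.0, 1.607]
contact_force: [1.7, 3.0, -2.2]
opening: -0.001
grasp_force: 1.6
```

>>> send_rows:
  moves:
    - [[0, -0.006, 0.001, 0, 0, 0, -1], [0, -0.006, 0.001, 0, 0, 0, -1], [0, -0.006, 0.001, 0, 0, 0, -1], [0, -0.006, 0.001, 0, 0, 0, -1], [0, -0.006, 0.001, 0, 0, 0, -1]]

```text
clock: 47.6
eef_pos: [422.2, 357.9, 258.7]
tcp_rot: [-3.141, 0.0, 1.607]
contact_force: [0.6, 3.9, -2.1]
opening: 0.004
grasp_force: 1.5
```

>>> send_rows:
  moves:
    - [[0, -0.007, 0, 0, 0, 0, -1], [0, -0.007, 0, 0, 0, 0, -1], [0, -0.007, 0, 0, 0, 0, -1], [0, -0.007, 0, 0, 0, 0, -1], [0, -0.007, -0.001, 0, 0, 0, -1], [0, -0.007, -0.001, 0, 0, 0, -1], [0, -0.007, -0.001, 0, 0, 0, -1], [0, -0.007, -0.001, 0, 0, 0, -1], [0, -0.007, -0.001, 0, 0, 0, -1]]

```text
clock: 48.5
eef_pos: [422.5, 294.8, 253.6]
tcp_rot: [-3.141, 0.0, 1.607]
contact_force: [1.4, 3.4, -1.1]
opening: -0.002
grasp_force: 1.3
```

>>> send_rows:
  moves:
    - [[0, -0.007, -0.001, 0, 0, 0, -1], [0, -0.007, -0.002, 0, 0, 0, -1], [0, -0.007, -0.002, 0, 0, 0, -1], [0, -0.007, -0.002, 0, 0, 0, -1], [0, -0.007, -0.002, 0, 0, 0, -1], [0, -0.0065, -0.003, 0, 0, 0, -1], [0, -0.0065, -0.003, 0, 0, 0, -1], [0, -0.0065, -0.003, 0, 0, 0, -1], [0, -0.0065, -0.003, 0, 0, 0, -1], [0, -0.0065, -0.003, 0, 0, 0, -1]]

```text
clock: 49.5
eef_pos: [422.4, 227.5, 229.5]
tcp_rot: [-3.141, 0.0, 1.607]
contact_force: [1.4, 2.8, -0.2]
opening: 0.005
grasp_force: 0.8
```

>>> send_rows:
  moves:
    - [[0, -0.006, -0.0033, 0, 0, 0, -1], [0, -0.0057, -0.0035, 0, 0, 0, -1], [0, -0.0056, -0.0037, 0, 0, 0, -1], [0, -0.0055, -0.0038, 0, 0, 0, -1], [0, -0.0054, -0.004, 0, 0, 0, -1], [0, -0.0053, -0.0041, 0, 0, 0, -1], [0, -0.0051, -0.0043, 0, 0, 0, -1]]

```text
clock: 50.2
eef_pos: [422.4, 188.9, 202.8]
tcp_rot: [-3.141, 0.0, 1.607]
contact_force: [0.4, 1.1, 1.6]
opening: 0.001
grasp_force: 0.6
```

>>> send_rows:
  moves:
    - [[0, -0.005, -0.0045, 0, 0, 0, -1], [0, -0.0049, -0.0046, 0, 0, 0, -1], [0, -0.0048, -0.0048, 0, 0, 0, -1], [0, -0.0046, -0.0049, 0, 0, 0, -1], [0, -0.0045, -0.005, 0, 0, 0, -1], [0, -0.0044, -0.0051, 0, 0, 0, -1], [0, -0.0042, -0.0052, 0, 0, 0, -1]]

```text
clock: 50.9
eef_pos: [422.5, 156.7, 168.6]
tcp_rot: [-3.141, 0.0, 1.607]
contact_force: [1.1, 0.8, 0.5]
opening: -0.003
grasp_force: 0.3
```

>>> send_rows:
  moves:
    - [[0, -0.0041, -0.0053, 0, 0, 0, -1], [0, -0.0039, -0.0055, 0, 0, 0, -1], [0, -0.0037, -0.0056, 0, 0, 0, -1], [0, -0.0036, -0.0057, 0, 0, 0, -1], [0, -0.0034, -0.0058, 0, 0, 0, -1], [0, -0.0032, -0.0059, 0, 0, 0, -1], [0, -0.0031, -0.006, 0, 0, 0, -1]]

```text
clock: 51.6
eef_pos: [422.5, 131.8, 128.8]
tcp_rot: [-3.141, 0.0, 1.607]
contact_force: [0.6, 0.9, 0.2]
opening: -0.0
grasp_force: 0.2
```

>>> send_rows:
  moves:
    - [[0, -0.0025, -0.005, 0, 0, 0, -1], [0, -0.0024, -0.005, 0, 0, 0, -1], [0, -0.0022, -0.005, 0, 0, 0, -1], [0, -0.002, -0.005, 0, 0, 0, -1], [0, -0.0018, -0.005, 0, 0, 0, -1], [0, -0.0016, -0.005, 0, 0, 0, -1], [0, -0.0014, -0.005, 0, 0, 0, -1], [0, -0.0013, -0.005, 0, 0, 0, -1], [0, -0.0012, -0.004, 0, 0, 0, -1]]

```text
clock: 52.5
eef_pos: [422.4, 115.5, 84.8]
tcp_rot: [-3.141, 0.0, 1.607]
contact_force: [0.1, 0.1, 0.5]
opening: -0.0
grasp_force: 0.0
```

>>> send_rows:
  moves:
    - [[0, -0.001, -0.004, 0, 0, 0, -1], [0, -0.001, -0.004, 0, 0, 0, -1], [0, -0.001, -0.004, 0, 0, 0, -1], [0, -0.001, -0.004, 0, 0, 0, -1], [0, -0.001, -0.004, 0, 0, 0, -1], [0, -0.001, -0.004, 0, 0, 0, -1], [0, 0, -0.004, 0, 0, 0, -1], [0, 0, -0.003, 0, 0, 0, -1], [0, 0, -0.003, 0, 0, 0, -1], [0, 0, -0.003, 0, 0, 0, -1]]

```text
clock: 53.5
eef_pos: [422.6, 109.7, 48.1]
tcp_rot: [3.142, -0.0, 1.607]
contact_force: [-0.5, -0.4, 0.7]
opening: -0.005
grasp_force: 0.0
```

>>> send_rows:
  moves:
    - [[0, 0, -0.003, 0, 0, 0, -1], [0, 0, -0.003, 0, 0, 0, -1], [0, 0, -0.002, 0, 0, 0, -1], [0, 0, 0, 0, 0, 0, -1]]

```text
clock: 53.9
eef_pos: [422.4, 109.6, 40.0]
tcp_rot: [-3.141, 0.0, 1.607]
contact_force: [-0.0, 0.2, -0.0]
opening: 0.001
grasp_force: 0.0
```

>>> send_rows:
  moves:
    - [[0, 0, -0.001, 0, 0, 0, -1], [0, 0, -0.001, 0, 0, 0, -1], [0, 0, 0, 0, 0, 0, -1]]

```text
clock: 54.2
eef_pos: [422.6, 109.6, 38.4]
tcp_rot: [3.141, -0.0, 1.607]
contact_force: [-0.7, 0.3, 1.0]
opening: 0.007
grasp_force: 0.2
```

>>> send_rows:
  moves:
    - [[0, 0, -0.001, 0, 0, 0, -1], [0, 0, 0, 0, 0, 0, -1]]

```text
clock: 54.4
eef_pos: [422.7, 109.7, 38.2]
tcp_rot: [3.141, -0.0, 1.607]
contact_force: [-4.5, -2.0, 18.5]
opening: 0.002
grasp_force: 9.5
```

>>> send_rows:
  moves:
    - [[0, 0, -0.001, 0, 0, 0, -1], [0, 0, 0, 0, 0, 0, -1]]

```text
clock: 54.6
eef_pos: [422.8, 109.7, 38.1]
tcp_rot: [3.141, -0.0, 1.607]
contact_force: [-9.0, -2.2, 36.3]
opening: 0.001
grasp_force: 18.3
```

>>> send_rows:
  moves:
    - [[0, 0, 0.01, 0, 0, 0, -1], [0, 0, 0.04, 0, 0, 0, -1], [0, 0, 0.05, 0, 0, 0, -1], [-0.01, -0.04, 0.03, 0, 0, 0, -1], [-0.01, -0.045, 0, 0, 0, 0, -1], [-0.01, -0.045, 0, 0, 0, 0, -1], [-0.01, -0.045, 0, 0, 0, 0, -1], [-0.01, -0.045, 0, 0, 0, 0, -1], [0, 0, 0, 0, 0, 0, -1], [0, 0, 0, 0, 0, 0, -1]]

```text
clock: 55.6
eef_pos: [372.4, -110.5, 165.8]
tcp_rot: [3.141, -0.0, 1.603]
contact_force: [-0.9, 0.5, -0.4]
opening: 0.0
grasp_force: 0.0
```

```bash
python3 - <<'E'
from h import *
f=snap('top','t12'); g=snap('scene','s12')
c=cv2.resize(g['img'],(600,450),interpolation=cv2.INTER_CUBIC)
d=cv2.resize(f['img'][:, :],(200,150)); e=cv2.resize(f['img'][130:230,290:490],(300,150))
o=np.zeros((600,600,3),np.uint8);o[:450]=c;o[450:,:200]=d;o[450:,300:]=e;cv2.imwrite('pics/v12.png',o[:,:,::-1])
print(sense()['eef_pos'])
print(proj(f,[[505-150,334,50],[505+150,338,50],[513-150+1,70,50],[513+150,78,50]]))
E
```

```text
[ 372.80315892 -108.99618234  165.67128179]
[[119.20699901 318.47123015]
 [120.65504911 170.88833655]
 [249.73074609 314.19758019]
 [245.18002656 165.87411211]]
```

View pics/v12.png

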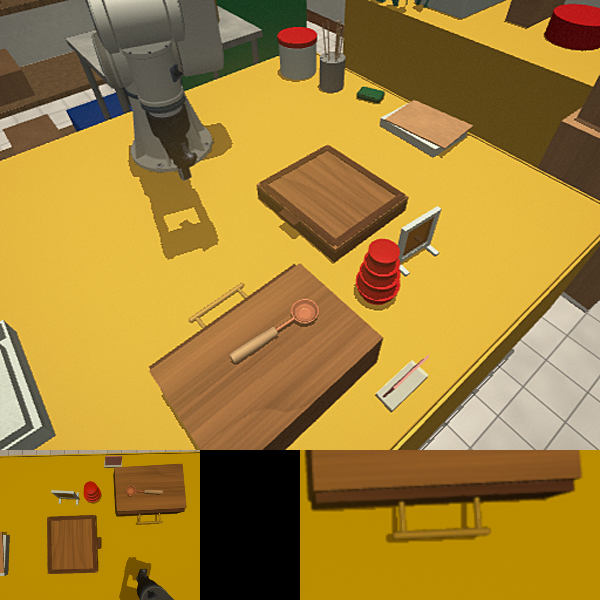

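The cover lies flat on the frame, centred near (332,200). The drawer is shut and the bowls, picture frame and ladle are where they were.

```bash
python3 -c "
from rig import sign_off; print(sign_off())"
```

```text
the job is handed in; nothing more can be done
None
```

The stall is packed and handed in: all three stick bundles and both tins are in the drawer, the drawer is shut, the cover lies flat on the frame, and the bowls, picture frame and ladle look untouched in the final pictures.

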